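# Build the spice tower on the lazy susan

## Robot

A 7-joint arm with a two-finger parallel gripper is mounted at the origin on the work surface. World frame = base frame: x ahead of the robot, y to its left, z up, the work surface at z = 0. Lengths are in mm, angles in degrees, forces in N, time in s.
With the tool pointing down it reaches from about 350 to 900 mm from the base axis. Payload 8.1 kg.
Tool frame: the origin (TCP) lies midway between the tips of the shut fingers; the grasp point (between the pads) lies 19 mm behind it; z points along the fingers, y is the direction in which the jaws open and shut (so a half turn about z gives the same grasp; the last joint's range is limited). The gripper opens to 85 mm and grips with 20 to 120 N. Pads are 22 mm wide; open, the fingers measure 114 mm over their backs; the gripper's body (76 mm by 85 mm) begins 54 mm behind the grasp point. The pads swing forward as they close: fully open they stand 13 mm farther back than shut.
Start: joints at [-79.217, 24.895, 1.432, 90.138, -0.665, 64.973, -4.303], TCP at [179.226, 598.765, 231.323] pointing down, gripper open.
Joint ranges: [-149.89, 149.89], [-25.12, 119.58], [-72.63, 75.52], [4.76, 147.25], [-75.54, 255.54], [6.69, 114.76], [-157.13, 157.13]. Speed limits (degrees/s): [127.2, 127.2, 172.46, 172.46, 180, 180, 180].

## Interface

Orientations are given as a 3x3 rotation matrix whose columns are the frame's x, y, z axes.
In Python, from station import ctrl gives the robot as it stands. The module is installed in compiled form; this text tells all that it offers.
- The arm moves only by the tool carry_out, never from a script. Its argument "steps" is one flat list of numbers, 5 for each row, row after row: the gripper command: -1 is shut, 1 is fully open, values between are in proportion, then the shift along the world's x, y, z in mm, then the turn about the world's z in degrees. In form: [hand, x, y, z, roll, hand, x, y, z, roll, ...]. A call has 1 to 5 rows; each row shifts and turns the commanded pose from where the row before left it; what a row does not reach is not made up. A row lasts 1/10 s, in which the tool goes at most 50 mm and 8.59 degrees, less where a joint would pass 70% of its speed; a pose out of reach is approached as far as the arm can. A call is refused whole if a number of a shift passes 50 or a number of a turn 8.59, either way. A call with a gripper value outside its range is refused whole. The fingers move at their own pace and stop on an object; the grip force is fixed at half the most. Time passes only in rows, so rows that do not move let the fingers close. It gives the time, the measured TCP pose, the force and the opening at its end, in the units of the state.
- ctrl.get_obs(): the state, without advancing time (a new reading comes with each control period).
- ctrl.snapshot(name): name is "scene" or "side" or "wrist"; returns the picture (420x560x3 uint8, blue, green, red); there is no depth.
- ctrl.calibration(name): a dict with "fx", "fy", "cx", "cy" (pixels), "R" (3x3) and "t" (3): a world point X has camera coordinates R X + t. Camera axes: x right, y down, z forward; pixel columns grow to the right and rows downward; lengths in mm; the calibration is good to about 2 mm. A picture is of the moment at which its call begins: read the wrist's pose just before it. calibration takes no time and is no camera call; for the wrist camera it gives the pose at the moment of the call.
- ctrl.hand_in(): hands the job in, once; it reports no verdict.
The state is a dict: "time": time; "q": joint angles; "qvel": joint speeds; "tau": joint torques, N m; "tool_pos": TCP position; "orientation": TCP orientation; "wrist_force": force on the tool from outside, world axes, zero at the start; "moment": the same for the moment, N m; "opening": finger opening in mm.
Only numpy, scipy, OpenCV 4.12 (cv2) and the standard library are available. Lean on these libraries where they do the work, as an engineer would, in place of code of your own. Each camera call takes 0.05 s, during which the arm holds its last target.

## Task

Build the spice tower on the cork coaster of the white turntable, one piece at a time from the bottom up: the largest steel tin centred on the coaster, the medium tin seated in the recess of its lid, the small tin seated in the medium one's, and last the white knobbed cap seated in the small tin's lid. The tins are full, so keep them upright, and leave the salt pig, spice jar, cup, egg cup and pepper mill where they stand.

Things in the scene. Friction and masses are not known exactly. Their poses are not given: they have to be found in the camera images.
- coaster_top (a point): Round cork coaster, 90 mm diameter, 6 mm thick, fixed on a white melamine turntable (300 mm diameter, top 36 mm above the counter; it is locked and does not turn). It lies on one of four places spaced a quarter turn apart, 95 mm from the turntable's centre; salt pig, spice jar and cup stand on the other three. Point: centre of the coaster's top face, 42 mm above the counter; z up.
- tin_large_mid (a point): Brushed-steel round closed tin, 66 mm diameter, 55 mm tall, straight sides, standing loose and upright on the counter, about 240 g. Its lid is recessed: a round pocket 60 mm across and 5 mm deep, inside a 3 mm wide rim. Point: on its axis half-way up (27.5 mm above its underside); z up along the axis. Largest of the three tins; bottom of the tower, on the coaster.
- tin_medium_mid (a point): Brushed-steel round closed tin, 52 mm diameter, 50 mm tall, straight sides, standing loose and upright on the counter, about 160 g. Its lid is recessed: a round pocket 46 mm across and 5 mm deep, inside a 3 mm wide rim. Point: on its axis half-way up (25.0 mm above its underside); z up along the axis. Middle-sized tin; its whole foot goes in the large tin's pocket with 4 mm of play all round, so that it then stands 45 mm of its height above that tin's rim.
- tin_small_mid (a point): Brushed-steel round closed tin, 38 mm diameter, 45 mm tall, straight sides, standing loose and upright on the counter, about 100 g. Its lid is recessed: a round pocket 32 mm across and 5 mm deep, inside a 3 mm wide rim. Point: on its axis half-way up (22.5 mm above its underside); z up along the axis. Smallest tin; its whole foot goes in the medium tin's pocket with 4 mm of play all round, so that it then stands 40 mm above that tin's rim.
- cap_mid (a point): White porcelain cap, loose and upright on the counter, 44 mm tall, about 60 g: a round foot 24 mm diameter (0 to 8 mm up), a flange 38 mm diameter (8 to 14 mm up), and a round straight knob 20 mm diameter (14 to 44 mm up) to hold it by. Its foot rests on the floor of the small tin's pocket, 4 mm of play all round, the flange then 3 mm above the rim. Point: on its axis half-way up, 22 mm above its underside; z up.
- salt_pig_mid (a point): Steel salt pig, loose, 76 mm diameter, 87 mm tall, with a round dark mouth on one side, on the turntable. Leave it. Point: on its axis, half-way up.
- spice_jar_mid (a point): Glass spice jar with a steel lid, loose, 50 mm diameter, 92 mm tall, on the turntable. Leave it. Point: on its axis, half-way up.
- cup_mid (a point): White ceramic cup without handle, loose, 72 mm across the rim, 75 mm tall, on the turntable. Leave it. Point: on its axis, half-way up.
- egg_cup_mid (a point): Small dark-blue ceramic egg cup with a dark top, loose, 46 mm diameter, 55 mm tall, on the counter among the tins. Leave it. Point: on its axis, half-way up.
- mill_mid (a point): Dark wooden pepper mill, loose, 52 mm diameter, 138 mm tall, on the counter to the right of the tins (more negative y). Leave it. Point: on its axis, half-way up.
Things that resemble listed ones, but are neither listed nor needed, are in the scene too. What is shaped like the part that bears tin_small_mid but red is not meant.

How it is judged (in metres and radians):
On the way, in this order (a step that is already met when the one before it is completed fails the run):
1. The large tin stands upright, centred on the coaster (within 12 mm), let go (z of tin_large_mid in the frame of coaster_top between 0.0245 and 0.0305 m and horizontal distance between tin_large_mid and coaster_top below 0.012 m and angle between tin_large_mid's own z axis and vertical below 0.08 rad and contact force between the fingers and tin_large below 0.1 N), for 0.2 s.
2. The medium tin is seated in the large tin's lid recess, let go (z of tin_medium_mid in the frame of tin_large_mid between 0.0445 and 0.0505 m and horizontal distance between tin_medium_mid and tin_large_mid below 0.007 m and angle between tin_medium_mid's own z axis and vertical below 0.08 rad and contact force between the fingers and tin_medium below 0.1 N), for 0.2 s.
3. The small tin is seated in the medium tin's lid recess, let go (z of tin_small_mid in the frame of tin_medium_mid between 0.0395 and 0.0455 m and horizontal distance between tin_small_mid and tin_medium_mid below 0.007 m and angle between tin_small_mid's own z axis and vertical below 0.08 rad and contact force between the fingers and tin_small below 0.1 N), for 0.2 s.
At the end, for the whole second after the job is handed in: The large tin stands upright on the coaster with its axis within 12 mm of the coaster's centre; medium tin, small tin and cap are seated in this order in the lid recess below each (height within 3 mm of fully seated, axes within 7 mm, upright within 0.08 rad); all released and at rest (all of step 1 and all of step 2 and all of step 3 and z of cap_mid in the frame of tin_small_mid between 0.0365 and 0.0425 m and horizontal distance between cap_mid and tin_small_mid below 0.007 m and angle between cap_mid's own z axis and vertical below 0.08 rad and linear speed of each of tin_large, tin_medium, tin_small, cap below 0.02 m/s and contact force between the fingers and cap below 0.1 N); the robot touches nothing.
It fails at once if the salt pig, spice jar, cup, egg cup or pepper mill is shifted by more than 20 mm (distance of any of salt_pig_mid, spice_jar_mid, cup_mid, egg_cup_mid, mill_mid from where it was at the start of the episode above 0.02 m).
It fails at once if a tin is tipped by more than 0.6 rad (angle between any of tin_large_mid, tin_medium_mid, tin_small_mid's own z axis and vertical above 0.6 rad).
It also fails if it takes over 128 s, if anything falls off the work surface, if the arm or the gripper's body presses on something with over 40 N, if the wrist force passes 120 N, or if a joint passes its speed limit or range.

## Working session

There is one attempt and no reset: what is moved stays moved. The work goes in short steps, Python scripts to look and compute and a tool call to move; the robot and the scene stay as the last step left them, time stands still between calls to the robot, and variables do not carry over. Pictures are saved under pics/ and viewed, and the job is handed in when it is done.

Besides the shell and the picture viewer there is one more tool, called in YAML: its name, and indented under it one key for each argument. carry_out: Moves the arm, as the interface text tells. Its arguments: {"type":"object","properties":{"steps":{"type":"array","items":{"type":"number"}}},"required":["steps"]}

```bash
mkdir -p pics
cat > h.py <<'E'
import numpy as np, cv2
from station import ctrl
def snap(n,f):
    c=ctrl.calibration(n); im=ctrl.snapshot(n); cv2.imwrite(f'pics/{f}.png',im); return im,c
def ray(c,u,v,z):
    R=np.array(c['R']);t=np.array(c['t']).ravel()
    C=-R.T@t; d=R.T@np.array([(u-c['cx'])/c['fx'],(v-c['cy'])/c['fy'],1])
    return C+d*(z-C[2])/d[2]
def proj(c,X):
    p=np.array(c['R'])@np.array(X,float)+np.array(c['t']).ravel()
    return c['fx']*p[0]/p[2]+c['cx'],c['fy']*p[1]/p[2]+c['cy']
E
python3 - <<'E'
from h import *
for n in ('scene','side','wrist'):
    im,c=snap(n,n+'0'); R=np.array(c['R']);print(n,c['fx'],c['cx'],c['cy'],-R.T@np.array(c['t']).ravel(),R.round(2).tolist())
print(ctrl.get_obs())
E
```

```text
scene 385.02914494128356 266.09611895747304 212.59914883026468 [1114.45956152  -86.26356884  708.0236778 ] [[0.04, 1.0, 0.01], [0.71, -0.02, -0.71], [-0.7, 0.03, -0.71]]
side 472.25891045531887 278.96963030074323 215.34411611015904 [ 418.01744923 -884.88215202  579.46015901] [[1.0, -0.08, 0.01], [-0.03, -0.5, -0.86], [0.07, 0.86, -0.5]]
wrist 300.63206791382567 276.8669610945871 209.3271047562836 [114.68070685 617.62117222 373.96322214] [[0.29, 0.96, -0.0], [0.92, -0.28, 0.26], [0.25, -0.08, -0.96]]
{'time': 0.15, 'q': array([-79.21787763,  24.92743256,   1.43170866,  90.17684677,
        -0.66406617,  64.97488797,  -4.30233309]), 'qvel': array([-0.00689269, -0.05817696, -0.01148407, -0.13449716,  0.09770324,
        0.07643104, -0.01464377]), 'tau': array([ 2.21473631e-03, -6.70893359e+01,  1.02630246e+00, -3.16451204e+01,
        1.56826404e-02,  9.07953683e-03,  2.25694765e-05]), 'tool_pos': array([179.13329095, 598.37009998, 230.70667305]), 'orientation': array([[-9.58000356e-01,  2.86766917e-01, -2.30685856e-04],
       [ 2.86766981e-01,  9.57999594e-01, -1.21522221e-03],
       [-1.27488570e-04, -1.23033640e-03, -9.99999235e-01]]), 'wrist_force': array([-0.34773755, -0.39528126,  0.9125518 ]), 'moment': array([ 0.00942839, -0.01752822, -0.00293977]), 'opening': 85.08420436927992}
```

View pics/scene0.png

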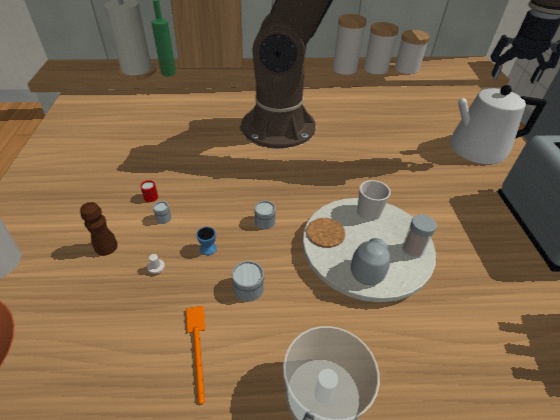

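View pics/side0.png

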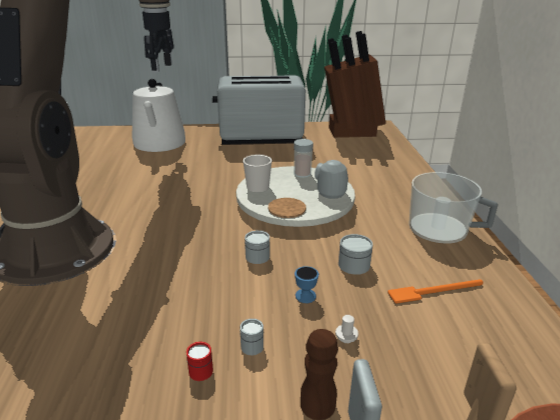

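View pics/wrist0.png

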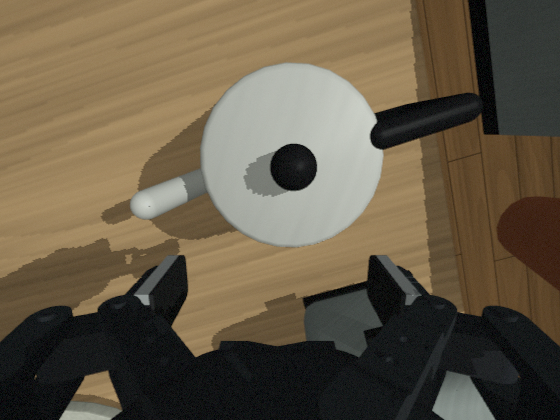

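The scene view shows the large tin at (248,282), medium at (265,215), small at (162,213) and the red decoy at (149,190). The cap is at (155,264), the egg cup at (207,241), the mill at (100,230) and the coaster at (326,232). The small steel tin is the grey one at (162,213), because the red one is excluded. Next I'll enlarge for confirmation and measurement.

Run:
```python
from h import *
a=cv2.imread('pics/scene0.png')[160:310,70:450]
cv2.imwrite('pics/sc_c.png',cv2.resize(a,None,fx=2.1,fy=2.1,interpolation=cv2.INTER_CUBIC))
b=cv2.imread('pics/side0.png')[130:410,170:410]
cv2.imwrite('pics/si_c.png',cv2.resize(b,None,fx=2.1,fy=2.1,interpolation=cv2.INTER_CUBIC))
```

```text
(no output)
```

View pics/sc_c.png

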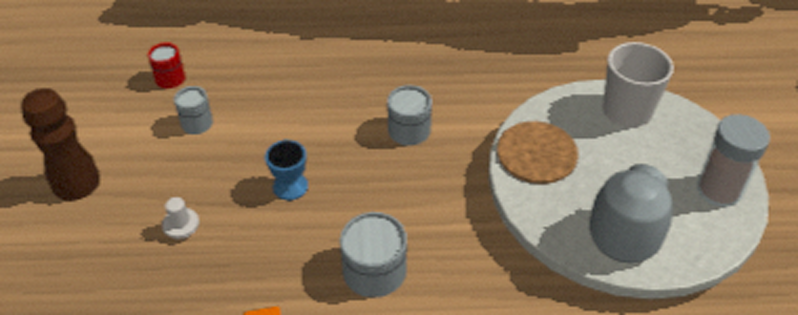

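View pics/si_c.png

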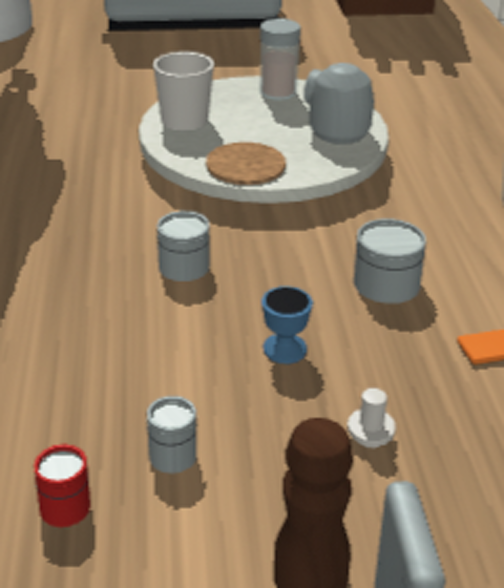

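```bash
cat >> h.py <<'E'
def tin(im,c,box,r,h,z0=0,mask=None,zb=0):
    x0,y0,x1,y1=box
    if mask is None:
        hsv=cv2.cvtColor(im,cv2.COLOR_BGR2HSV); m=((hsv[...,1]<75)&(hsv[...,2]>50)).astype(np.uint8)
    else: m=mask.astype(np.uint8)
    s=np.zeros_like(m); s[y0:y1,x0:x1]=m[y0:y1,x0:x1]
    n,l,st,ce=cv2.connectedComponentsWithStats(s)
    k=1+np.argmax(st[1:,4]); X,Y,W,H,A=st[k]
    u=X+W/2-.5
    C=-np.array(c['R']).T@np.array(c['t']).ravel()
    def shift(p,s):
        d=(p-C)[:2]; d/=np.linalg.norm(d); return p[:2]+s*d*r
    top=shift(ray(c,u,Y-.5,z0+h),-1); bot=shift(ray(c,u,Y+H-.5,z0+zb),1)
    return (X,Y,W,H,A),top.round(1),bot.round(1)
E
python3 - <<'E'
from h import *
im=cv2.imread('pics/scene0.png');c=ctrl.calibration('scene')
B=dict(L=((225,255,270,305),33,55),M=((248,198,282,234),26,50),S=((148,200,176,228),19,45),)
for k,(b,r,h) in B.items(): print(k,*tin(im,c,b,r,h))
im2=cv2.imread('pics/side0.png');c2=ctrl.calibration('side')
B2=dict(L=((335,230,378,278),33,55),M=((242,228,275,268),26,50),S=((236,315,268,360),19,45))
for k,(b,r,h) in B2.items(): print(k,*tin(im2,c2,b,r,h))
# cork
for im_,c_,b in((im,c,(295,210,352,252)),(im2,c2,(262,193,312,222))):
    hsv=cv2.cvtColor(im_,cv2.COLOR_BGR2HSV)
    m=(hsv[...,1]>110)
    s=np.zeros(m.shape,np.uint8);x0,y0,x1,y1=b;s[y0:y1,x0:x1]=m[y0:y1,x0:x1]
    n,l,st,ce=cv2.connectedComponentsWithStats(s)
    for k in range(1,n):
        if st[k,4]>100: print('cork',st[k],ce[k],ray(c_,*ce[k],40).round(1))
# ellipse-ish points by eye
print('cap knob top',ray(c,70+175/2.1,160+204/2.1,44).round(1), ray(c2,170+374/2.1,130+396/2.1,44).round(1))
print('cap flange',ray(c,70+179/2.1,160+223/2.1,12).round(1), ray(c2,170+372/2.1,130+427/2.1,12).round(1))
print('egg',ray(c,70+287/2.1,160+153/2.1,55).round(1), ray(c2,170+287/2.1,130+301/2.1,55).round(1))
print('mill base',ray(c,105,250,0).round(1), ray(c2,319,410,0).round(1), 'top',ray(c,91,204,130),ray(c2,322,340,130))
print('red',ray(c,148,184,45).round(1), ray(c2,170+63/2.1,130+462/2.1,45))
print('cup',ray(c,374,188,111).round(1),ray(c2,258,162,111).round(1),'jar',ray(c,423,223,128),ray(c2,303,144,128),'pig top',ray(c,375,242,123),ray(c2,333,165,123))
E
```

```text
L (np.int32(232), np.int32(261), np.int32(32), np.int32(41), np.int32(1107)) [640.6 -99.9] [ 640.6 -103.7]
M (np.int32(254), np.int32(200), np.int32(22), np.int32(29), np.int32(532)) [439.8 -58.9] [440.1 -58.3]
S (np.int32(153), np.int32(201), np.int32(18), np.int32(23), np.int32(328)) [ 422.9 -309.3] [ 423.4 -323.9]
L (np.int32(338), np.int32(234), np.int32(35), np.int32(41), np.int32(1208)) [ 634.6 -101.4] [ 642.8 -104.8]
M (np.int32(244), np.int32(230), np.int32(26), np.int32(34), np.int32(779)) [439.3 -58.2] [437.8 -59.4]
S (np.int32(240), np.int32(318), np.int32(24), np.int32(38), np.int32(800)) [ 421.9 -316.1] [ 420.  -317.8]
cork [295 210  21  42 435] [300.50804598 226.30804598] [498.2  24.6  40. ]
cork [307 218  38  29 867] [325.41407151 232.09457901] [518.3  80.9  40. ]
cork [269 198  36  19 551] [286.49364791 207.10889292] [514.2  78.8  40. ]
cap knob top [ 583.6 -305.7   44. ] [ 580.2 -309.7   44. ]
cap flange [ 583.8 -307.7   12. ] [ 581.  -310.6   12. ]
egg [ 526.  -193.1   55. ] [ 525.6 -198.    55. ]
mill base [ 523.5 -437.2   -0. ] [ 513.4 -446.5    0. ] top [ 502.55852135 -435.35202472  130.        ] [ 511.90757183 -439.66795054  130.        ]
red [ 340.8 -359.8   45. ] [ 342.56643383 -362.91829025   45.        ]
cup [446.7 197.6 111. ] [452.5 182.8 111. ] jar [577.62809672 265.93079083 128.        ] [571.425698   251.47759054 128.        ] pig top [621.86579068 155.50764762 123.        ] [627.73760329 126.87007811 123.        ]
```

Detections agree: large about (640,-102), medium (439,-59), small (422,-317), cap (582,-308) and coaster (516,80). I'm moving above the coaster to refine with the wrist camera.

carry_out:
  steps: [1, 21, -32, 0, 0, 1, 21, -32, 0, 0, 1, 21, -32, 0, 0, 1, 21, -32, 0, 0, 1, 21, -32, 0, 0]

```text
time: 0.65
tool_pos: [284.8, 437.2, 231.2]
orientation: [[-0.958, 0.287, -0.0], [0.287, 0.958, -0.0], [-0.0, -0.0, -1.0]]
wrist_force: [0.7, -0.3, -0.1]
opening: 85.3
```

carry_out:
  steps: [1, 21, -32, 0, 0, 1, 21, -32, 0, 0, 1, 21, -32, 0, 0, 1, 21, -32, 0, 0, 1, 21, -32, 0, 0]

```text
time: 1.15
tool_pos: [389.8, 277.3, 231.3]
orientation: [[-0.958, 0.287, -0.0], [0.287, 0.958, 0.0], [0.0, 0.0, -1.0]]
wrist_force: [-0.3, -0.3, 0.2]
opening: 85.0
```

carry_out:
  steps: [1, 21, -32, 0, 0, 1, 21, -32, 0, 0, 1, 21, -32, 0, 0, 1, 21, -32, 0, 0, 1, 21, -32, 0, 0]

```text
time: 1.65
tool_pos: [494.7, 117.4, 231.3]
orientation: [[-0.958, 0.287, -0.0], [0.287, 0.958, 0.0], [0.0, 0.0, -1.0]]
wrist_force: [0.0, 1.4, -0.1]
opening: 85.2
```

carry_out:
  steps: [1, 22, -39, 0, 0, 1, 0, 0, 0, 0, 1, 0, 0, 0, 0, 1, 0, 0, 0, 0]

```text
time: 2.05
tool_pos: [515.6, 80.8, 231.1]
orientation: [[-0.958, 0.286, -0.001], [0.286, 0.958, 0.0], [0.001, 0.0, -1.0]]
wrist_force: [-0.0, -0.2, 0.3]
opening: 85.5
```

Run:
```python
from h import *
im,c=snap('wrist','w1'); o=ctrl.get_obs(); print(o['tool_pos'],o['orientation'].round(3).tolist(),o['q'].round(1),o['wrist_force'],o['time'])
print(proj(c,(516,80,42)))
```

```text
[515.60723441  81.1203702  231.14586712] [[-0.959, 0.285, -0.001], [0.285, 0.959, 0.0], [0.001, 0.0, -1.0]] [-29.1  15.4  18.  105.5  -5.5  60.   64.5] [ 0.08019724  0.45842867 -0.95373406] 2.1
(np.float64(276.5225714706447), np.float64(189.92123098520244))
```

View pics/w1.png

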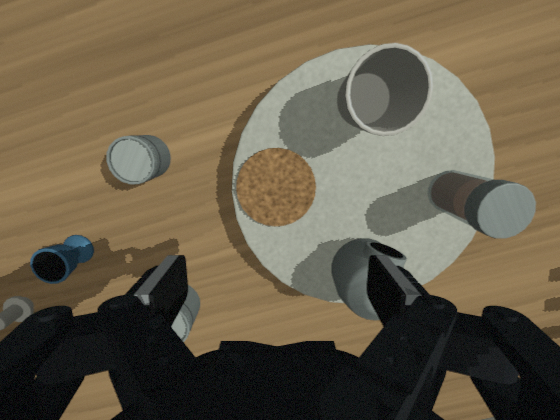

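The wrist view shows the coaster at (276,187), medium tin lid at (132,160), cup at (388,90) and jar at (505,210). I'll refine these.

Run:
```python
from h import *
im=cv2.imread('pics/w1.png');c=ctrl.calibration('wrist')
hsv=cv2.cvtColor(im,cv2.COLOR_BGR2HSV)
s=np.zeros(im.shape[:2],np.uint8); s[140:235,236:325]=(hsv[140:235,236:325,1]>90)*1
s=cv2.morphologyEx(s,cv2.MORPH_OPEN,np.ones((5,5)))
n,l,st,ce=cv2.connectedComponentsWithStats(s);k=1+np.argmax(st[1:,4]);print(st[k],ce[k])
cs=cv2.findContours((l==k).astype(np.uint8),0,1)[0][0]
(e,ax,a)=cv2.minAreaRect(cv2.convexHull(cs));print(e,ax)
f=cv2.fitEllipse(cs);print(f,ray(c,*ce[k],42),ray(c,*f[0],42))
print('cup',ray(c,388,90,111).round(),'jar',ray(c,505,210,128).round(),'med',ray(c,132,160,50).round(1),'egg',ray(c,51,265,55).round())
```

```text
[ 237  148   78   78 4826] [275.42561127 186.61230833]
(275.5, 186.5) (77.0, 77.0)
((275.42901611328125, 186.6140594482422), (77.10282897949219, 77.85845947265625), 95.5296859741211) [512.01501122  80.21973736  42.        ] [512.01801234  80.22283413  42.        ]
cup [449. 196. 111.] jar [571. 267. 128.] med [439.2 -58.3  50. ] egg [ 524. -195.   55.]
```

carry_out:
  steps: [1, 25, -36, 0, 0, 1, 25, -36, 0, 0, 1, 25, -36, 0, 0, 1, 25, -37, 0, 0, 1, 24, -37, 0, 0]

```text
time: 2.6
tool_pos: [641.2, -101.6, 231.3]
orientation: [[-0.959, 0.284, 0.0], [0.284, 0.959, 0.001], [0.0, 0.001, -1.0]]
wrist_force: [0.3, 0.0, 0.1]
opening: 85.4
```

carry_out:
  steps: [1, 0, 0, 0, 0, 1, 0, 0, 0, 0, 1, 0, 0, 0, 0]

```text
time: 2.9
tool_pos: [640.0, -99.9, 231.1]
orientation: [[-0.959, 0.284, -0.001], [0.284, 0.959, 0.001], [0.001, 0.001, -1.0]]
wrist_force: [0.1, 1.0, -0.2]
opening: 85.3
```

Run:
```python
from h import *
im,c=snap('wrist','w2'); o=ctrl.get_obs(); print(o['tool_pos'],o['q'].round(1),o['time'])
print(proj(c,(640,-102,55)))
```

```text
[639.94037255 -99.7982049  231.22397372] [ -9.9  27.8  21.4  87.9 -10.8  66.4  87.2] 2.95
(np.float64(275.1243588422722), np.float64(192.3973695935294))
```

View pics/w2.png

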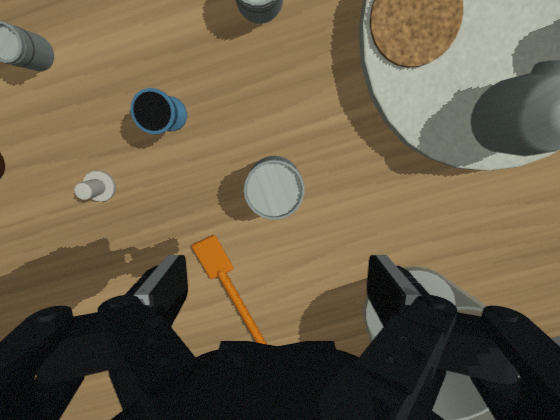

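The large tin lid is at (274,188), close to prediction. I'll measure it and check bowl clearance.

Run:
```python
from h import *
im=cv2.imread('pics/w2.png');c=ctrl.calibration('wrist')
hsv=cv2.cvtColor(im,cv2.COLOR_BGR2HSV)
print(im[188,274],hsv[188,274],hsv[150,280])
cr=cv2.resize(im[140:240,215:335],None,fx=5,fy=5,interpolation=cv2.INTER_CUBIC);cv2.imwrite('pics/w2c.png',cr)
m=((hsv[...,1]<75)&(hsv[...,2]>50)); s=np.zeros(m.shape,np.uint8); s[145:230,235:315]=m[145:230,235:315]
n,l,st,ce=cv2.connectedComponentsWithStats(s);k=1+np.argmax(st[1:,4]);print(st[k],ce[k])
print('lid',ray(c,274,189,55))
cs=ctrl.calibration('scene');print('bowl',ray(cs,327,385,0),ray(cs,332,372,100),ray(ctrl.calibration('side'),440,225,0))
```

```text
[162 169 161] [ 64  12 169] [ 19 103 149]
[ 243  156   62   64 3064] [273.68276762 187.89099217]
lid [ 636.13818702 -102.01003533   55.        ]
bowl [850.41910377  39.59781225   0.        ] [868.02475631  32.72925049 100.        ] [876.76351332  39.54338738   0.        ]
```

View pics/w2c.png

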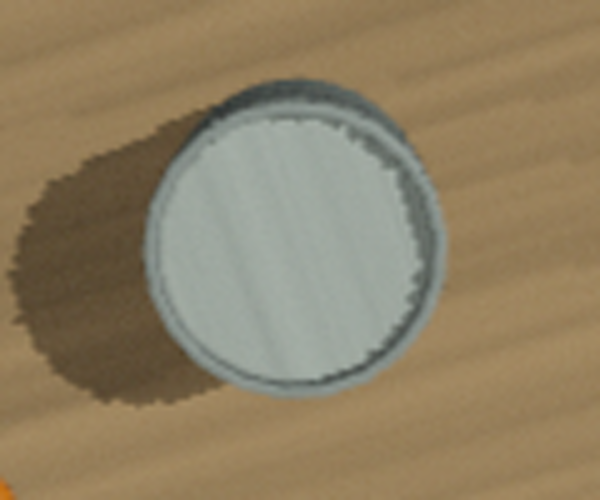

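carry_out:
  steps: [1, -2, -2, -40, 0, 1, 0, 0, -40, 0, 1, 0, 0, -40, 0, 1, 0, 0, -40, 0, 1, 0, 0, -20, 0]

```text
time: 3.45
tool_pos: [636.1, -101.5, 48.2]
orientation: [[-0.959, 0.284, -0.004], [0.284, 0.959, 0.001], [0.004, 0.0, -1.0]]
wrist_force: [-0.6, 0.8, -0.3]
opening: 85.0
```

carry_out:
  steps: [1, 0, 0, -20, 0, 1, 0, 0, -17, 0, 1, 0, 0, 0, 0, 1, 0, 0, 0, 0, 1, 0, 0, 0, 0]

```text
time: 3.95
tool_pos: [639.0, -103.7, 15.7]
orientation: [[-0.958, 0.286, 0.002], [0.286, 0.958, 0.0], [-0.002, 0.001, -1.0]]
wrist_force: [0.7, -0.2, 0.3]
opening: 85.2
```

carry_out:
  steps: [-1, 0, 0, 0, 0, -1, 0, 0, 0, 0, -1, 0, 0, 0, 0, -1, 0, 0, 0, 0, -1, 0, 0, 0, 0]

```text
time: 4.45
tool_pos: [639.0, -104.1, 15.8]
orientation: [[-0.958, 0.287, 0.002], [0.287, 0.958, 0.0], [-0.002, 0.001, -1.0]]
wrist_force: [-1.9, 1.0, 7.6]
opening: 64.7
```

carry_out:
  steps: [-1, 0, 0, 0, 0, -1, 0, 0, 0, 0, -1, 0, 0, 0, 0, -1, 0, 0, 0, 0, -1, 0, 0, 0, 0]

```text
time: 4.95
tool_pos: [639.0, -104.1, 15.8]
orientation: [[-0.958, 0.287, 0.002], [0.287, 0.958, 0.0], [-0.002, 0.001, -1.0]]
wrist_force: [-1.1, 1.5, 7.5]
opening: 64.5
```

Run:
```python
from h import *
im,c=snap('wrist','w3'); o=ctrl.get_obs(); print(o['tool_pos'],o['opening'],o['wrist_force'],o['time'])
```

```text
[ 639.01563114 -104.05968354   15.80279422] 64.76837229872095 [-1.06355961  1.21896158  7.98817484] 5.0
```

View pics/w3.png

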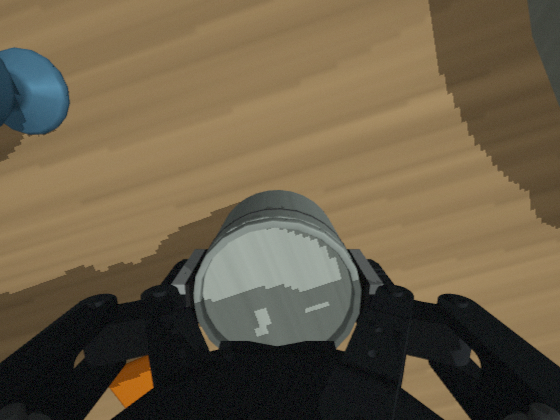

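The tin is gripped: opening 64.8, lid centred between the pads. I'll work out its offset from the TCP and lift.

Run:
```python
from h import *
im=cv2.imread('pics/w3.png');c=ctrl.calibration('wrist')
L=ray(c,194,300,55);R=ray(c,361,300,55);T=ray(c,277.5,222,55);print(L,R,(L+R)/2,np.linalg.norm(L-R))
C=-np.array(c['R']).T@np.array(c['t']).ravel();d=(T-C)[:2];d/=np.linalg.norm(d);print(T[:2],T[:2]-33*np.array([.958,-.287])*1, d)
```

```text
[ 627.63235033 -134.77309435   55.        ] [646.33330964 -72.15449683  55.        ] [ 636.98282999 -103.46379559   55.        ] 65.35147002953691
[606.2904781  -94.32423482] [574.6764781  -84.85323482] [ 0.9603967  -0.27863627]
```

carry_out:
  steps: [-1, 0, 0, 10, 0, -1, 0, 0, 25, 0, -1, 0, 0, 30, 0, -1, 0, 0, 30, 0, -1, 0, 0, 30, 0]

```text
time: 5.5
tool_pos: [637.8, -104.3, 141.0]
orientation: [[-0.958, 0.287, -0.0], [0.287, 0.958, 0.0], [0.0, -0.0, -1.0]]
wrist_force: [-0.2, 0.4, -3.9]
opening: 64.6
```

carry_out:
  steps: [-1, 0, 0, 10, 0, -1, -12, 17, 0, 0, -1, -20, 30, 0, 0, -1, -20, 30, 0, 0, -1, -20, 30, 0, 0]

```text
time: 6.0
tool_pos: [564.7, 3.7, 148.5]
orientation: [[-0.958, 0.287, -0.001], [0.287, 0.958, 0.0], [0.001, -0.0, -1.0]]
wrist_force: [0.5, 0.6, -2.8]
opening: 64.4
```

carry_out:
  steps: [-1, -20, 30, 0, 0, -1, -14, 20, 0, 0, -1, 0, 0, 0, 0, -1, 0, 0, 0, 0, -1, 0, 0, 0, 0]

```text
time: 6.5
tool_pos: [532.5, 51.7, 149.2]
orientation: [[-0.958, 0.288, 0.0], [0.288, 0.958, -0.001], [-0.0, -0.001, -1.0]]
wrist_force: [-0.0, -0.3, -3.7]
opening: 64.7
```

Run:
```python
from h import *
im,c=snap('wrist','w4'); o=ctrl.get_obs(); print(o['tool_pos'],o['opening'],o['wrist_force'],o['time'],o['orientation'].round(4).tolist())
```

```text
[532.61995035  51.58932675 149.17302436] 64.71183871853452 [ 0.44957517  0.06801676 -2.96551077] 6.55 [[-0.9575, 0.2883, 0.0002], [0.2883, 0.9575, -0.0006], [-0.0003, -0.0005, -1.0]]
```

View pics/w4.png

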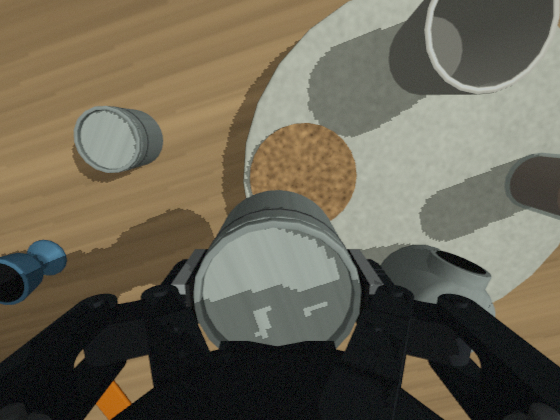

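carry_out:
  steps: [-1, -9, 14, 0, 0, -1, -9, 14, 0, 0, -1, 0, 0, -20, 0, -1, 0, 0, -25, 0, -1, 0, 0, -25, 0]

```text
time: 7.05
tool_pos: [515.0, 79.9, 78.7]
orientation: [[-0.958, 0.288, 0.001], [0.288, 0.958, -0.0], [-0.001, 0.0, -1.0]]
wrist_force: [0.1, -0.4, -3.4]
opening: 64.2
```

carry_out:
  steps: [-1, 0, 0, -12, 0, -1, 0, 0, -5, 0, -1, 0, 0, 0, 0, -1, 0, 0, 0, 0, -1, 0, 0, 0, 0]

```text
time: 7.55
tool_pos: [515.0, 80.9, 63.3]
orientation: [[-0.958, 0.287, 0.002], [0.287, 0.958, 0.001], [-0.001, 0.001, -1.0]]
wrist_force: [0.2, -0.2, -2.4]
opening: 64.5
```

carry_out:
  steps: [-1, 0, 0, -2, 0, -1, 0, 0, -2, 0, -1, 0, 0, 0, 0, -1, 0, 0, 0, 0]

```text
time: 7.95
tool_pos: [514.2, 80.8, 58.3]
orientation: [[-0.958, 0.287, -0.0], [0.287, 0.958, 0.0], [0.0, -0.0, -1.0]]
wrist_force: [-0.1, 0.2, -2.5]
opening: 64.6
```

carry_out:
  steps: [-1, 0, 0, -1, 0, -1, 0, 0, 0, 0, -1, 0, 0, 0, 0]

```text
time: 8.25
tool_pos: [514.3, 80.8, 57.8]
orientation: [[-0.958, 0.287, 0.0], [0.287, 0.958, 0.0], [-0.0, 0.0, -1.0]]
wrist_force: [-2.7, -0.4, 5.5]
opening: 64.8
```

Run:
```python
from h import *
im,c=snap('side','s5'); im2,c2=snap('scene','sc5')
cv2.imwrite('pics/j5.png',np.hstack([cv2.resize(im[120:300,180:400],None,fx=1.8,fy=1.8),cv2.resize(im2[120:300,240:460],None,fx=1.8,fy=1.8)]))
```

```text
(no output)
```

View pics/j5.png

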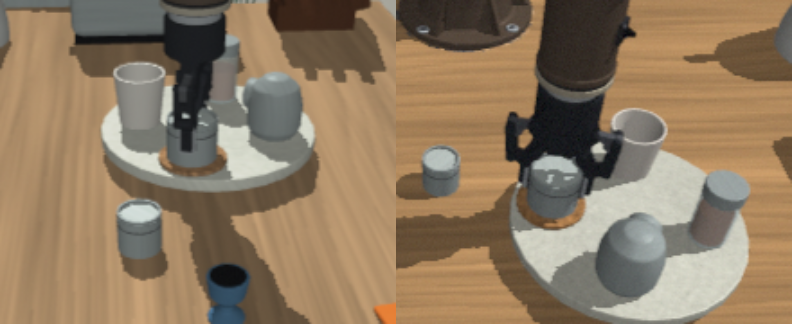

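The tin rests on the coaster (force +5.5) and is centred with the coaster visible all round. Releasing and rising.

carry_out:
  steps: [0.3, 0, 0, 0, 0, 1, 0, 0, 0, 0, 1, 0, 0, 0, 0, 1, 0, 0, 0, 0, 1, 0, 0, 0, 0]

```text
time: 8.85
tool_pos: [514.3, 80.8, 57.3]
orientation: [[-0.958, 0.287, 0.0], [0.287, 0.958, 0.0], [-0.0, 0.0, -1.0]]
wrist_force: [-0.6, -0.1, -0.7]
opening: 85.5
```

carry_out:
  steps: [1, 0, 0, 10, 0, 1, 0, 0, 30, 0, 1, 0, 0, 40, 0, 1, 0, 0, 40, 0, 1, 0, 0, 50, 0]

```text
time: 9.35
tool_pos: [513.2, 80.4, 228.8]
orientation: [[-0.958, 0.287, -0.002], [0.287, 0.958, -0.001], [0.001, -0.001, -1.0]]
wrist_force: [1.1, 1.3, 0.3]
opening: 85.4
```

carry_out:
  steps: [1, 0, 0, 10, 0, 1, 0, 0, 0, 0, 1, 0, 0, 0, 0, 1, 0, 0, 0, 0, 1, 0, 0, 0, 0]

```text
time: 9.85
tool_pos: [513.4, 80.6, 235.8]
orientation: [[-0.958, 0.287, -0.003], [0.287, 0.958, -0.001], [0.002, -0.002, -1.0]]
wrist_force: [0.2, -0.3, -0.0]
opening: 85.5
```

Run:
```python
from h import *
im,c=snap('wrist','w6'); o=ctrl.get_obs(); print(o['tool_pos'],o['opening'],o['wrist_force'],o['time'])
print(proj(c,(514,80,97)),proj(c,(514,80,42)))
```

```text
[513.58214441  80.56960444 236.08210695] 84.97453613987238 [-0.57602286  0.67232941 -0.09610188] 9.9
(np.float64(277.0343018005933), np.float64(200.66910547878052)) (np.float64(277.1179727177751), np.float64(189.44179915199322))
```

View pics/w6.png

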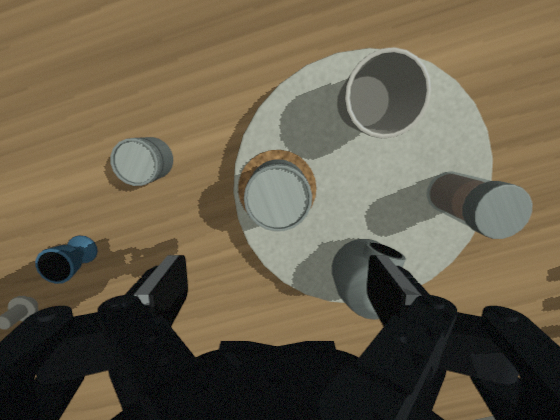

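The large tin is on the coaster, with its lid at (278,196) and the cork showing evenly apart from parallax. I'll measure the lid and the medium tin lid at (135,162).

```bash
cat >> h.py <<'E'
def lid(im,c,u,v,z,r,out=None,tol=.12):
    # circle by Hough near (u,v), expected radius r mm at height z
    k=6;w=int(np.hypot(*(np.array(proj(c,ray(c,u,v,z)+[r,0,0]))-[u,v]))*1.0); 
    rp=np.mean([np.hypot(*(np.array(proj(c,ray(c,u,v,z)+d))-[u,v])) for d in ([r,0,0],[0,r,0],[-r,0,0],[0,-r,0])])
    W=int(rp*1.8);u0,v0=max(int(u)-W,0),max(int(v)-W,0)
    cr=cv2.cvtColor(im[v0:v0+2*W,u0:u0+2*W],cv2.COLOR_BGR2GRAY)
    g=cv2.GaussianBlur(cv2.resize(cr,None,fx=k,fy=k,interpolation=cv2.INTER_CUBIC),(9,9),0)
    H=cv2.HoughCircles(g,cv2.HOUGH_GRADIENT,1,5,param1=60,param2=12,minRadius=int(rp*k*(1-tol)),maxRadius=int(rp*k*(1+tol/2)))
    o=[]
    if H is not None:
        for a,b,rr in H[0][:4]:
            uu,vv=(a+.5)/k-.5+u0,(b+.5)/k-.5+v0; o.append((round(uu,1),round(vv,1),round(rr/k,1),ray(c,uu,vv,z)[:2].round(1).tolist()))
        if out:
            d=cv2.cvtColor(g,cv2.COLOR_GRAY2BGR);a,b,rr=H[0][0];cv2.circle(d,(int(a),int(b)),int(rr),(0,0,255),1);cv2.imwrite(f'pics/{out}.png',cv2.resize(d,(400,400)))
    print('rp',round(rp,1),o);return o
E
python3 - <<'E'
from h import *
im=cv2.imread('pics/w6.png');c=ctrl.calibration('wrist')
lid(im,c,278,196,97,33,'l6'); lid(im,c,135,162,50,26,'m6')
a=[cv2.imread(f'pics/{x}.png') for x in('l6','m6')];cv2.imwrite('pics/h6.png',np.hstack(a))
E
```

```text
rp 33.9 [(np.float32(277.2), np.float32(196.0), np.float32(32.5), [509.9, 81.5]), (np.float32(277.5), np.float32(197.3), np.float32(31.3), [511.2, 81.4]), (np.float32(276.3), np.float32(195.8), np.float32(33.1), [509.5, 80.7]), (np.float32(277.8), np.float32(195.3), np.float32(31.5), [509.4, 82.3])]
rp 24.0 [(np.float32(135.7), np.float32(162.5), np.float32(22.9), [440.0, -58.8]), (np.float32(138.3), np.float32(158.0), np.float32(23.9), [436.3, -54.1]), (np.float32(136.2), np.float32(160.7), np.float32(22.2), [438.3, -57.5]), (np.float32(137.0), np.float32(159.0), np.float32(22.3), [436.9, -55.9])]
```

View pics/h6.png

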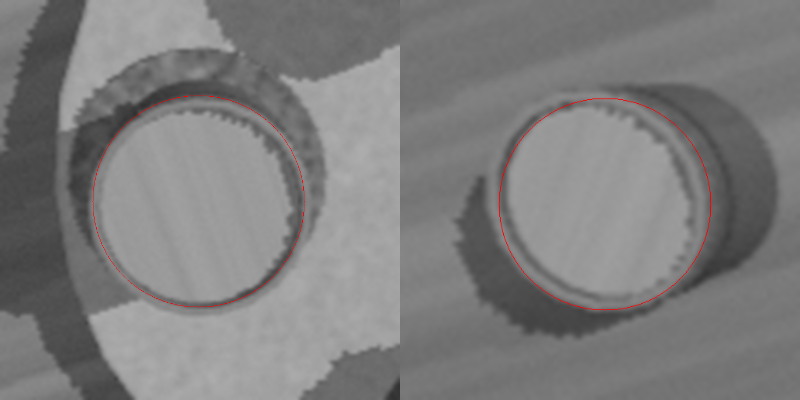

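carry_out:
  steps: [1, -15, -28, 0, 0, 1, -15, -28, 0, 0, 1, -15, -28, 0, 0, 1, -15, -28, 0, 0, 1, -14, -28, 0, 0]

```text
time: 10.4
tool_pos: [439.1, -60.3, 236.8]
orientation: [[-0.958, 0.287, -0.001], [0.287, 0.958, -0.0], [0.001, -0.0, -1.0]]
wrist_force: [1.2, -0.5, 0.7]
opening: 85.1
```

carry_out:
  steps: [1, 0, 0, 0, 0, 1, 0, 0, 0, 0, 1, 0, 0, 0, 0, 1, 0, 0, 0, 0]

```text
time: 10.8
tool_pos: [440.6, -58.3, 237.1]
orientation: [[-0.958, 0.285, -0.0], [0.285, 0.958, -0.0], [0.0, -0.0, -1.0]]
wrist_force: [0.2, 0.0, -0.9]
opening: 85.5
```

Run:
```python
from h import *
im,c=snap('wrist','w7'); o=ctrl.get_obs(); print(o['tool_pos'],o['opening'],o['q'].round(1),o['time'])
u,v=proj(c,(439,-59,50));print(u,v)
lid(im,c,u,v,50,26,'m7')
```

```text
[440.59204754 -58.37342959 237.10698214] 85.20437891396917 [-22.3   7.2  25.9 115.   -3.7  58.6  78.8] 10.85
276.16514916520936 188.49331636899817
rp 23.1 [(np.float32(273.7), np.float32(188.2), np.float32(21.8), [437.8, -61.6]), (np.float32(274.8), np.float32(187.0), np.float32(21.8), [437.0, -59.9]), (np.float32(275.0), np.float32(188.3), np.float32(23.0), [438.5, -60.2]), (np.float32(275.2), np.float32(189.3), np.float32(23.6), [439.6, -60.3])]
```

View pics/w7.png

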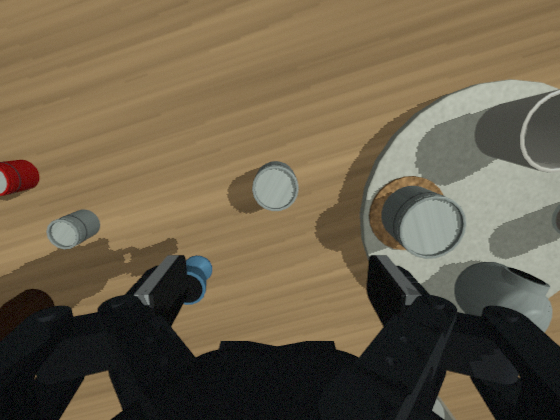

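View pics/m7.png

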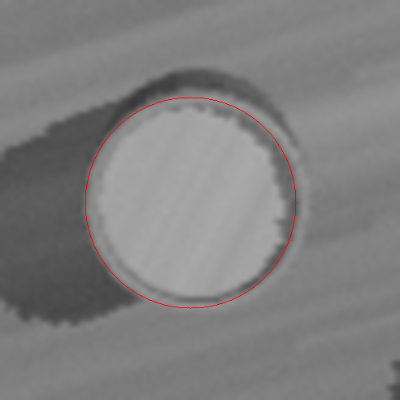

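The medium lid is at (275,188), about (439,-60), with nothing near the fingers. Descending to grasp.

carry_out:
  steps: [1, 0, -2, -40, 0, 1, 0, 0, -40, 0, 1, 0, 0, -40, 0, 1, 0, 0, -40, 0, 1, 0, 0, -25, 0]

```text
time: 11.35
tool_pos: [439.3, -60.6, 49.8]
orientation: [[-0.958, 0.286, -0.003], [0.286, 0.958, -0.0], [0.002, -0.001, -1.0]]
wrist_force: [0.4, 0.6, 0.6]
opening: 85.0
```

carry_out:
  steps: [1, 0, 0, -20, 0, 1, 0, 0, -14, 0, 1, 0, 0, 0, 0, 1, 0, 0, 0, 0, 1, 0, 0, 0, 0]

```text
time: 11.85
tool_pos: [440.9, -61.0, 19.0]
orientation: [[-0.958, 0.286, 0.001], [0.286, 0.958, 0.0], [-0.001, 0.0, -1.0]]
wrist_force: [0.4, 0.8, 0.0]
opening: 85.7
```

Run:
```python
from h import *
im,c=snap('wrist','w8'); o=ctrl.get_obs(); print(o['tool_pos'],o['opening'],o['time'])
u,v=proj(c,(440,-60,50));print(u,v)
```

```text
[440.95012401 -61.08459519  19.0935727 ] 85.06931185204819 11.9
279.2175714327288 291.10151127532407
```

View pics/w8.png

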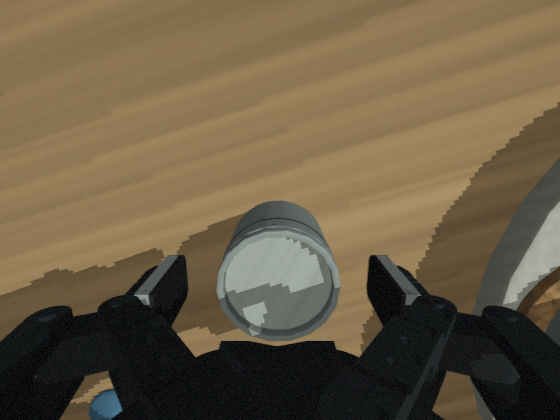

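The tin is centred between the jaws: lid centre (278,284), pads at 186 and 369. Closing.

carry_out:
  steps: [1, 0, 0, -3, 0, -1, 0, 0, 0, 0, -1, 0, 0, 0, 0, -1, 0, 0, 0, 0, -1, 0, 0, 0, 0]

```text
time: 12.4
tool_pos: [440.3, -61.2, 15.8]
orientation: [[-0.958, 0.287, 0.0], [0.287, 0.958, 0.0], [-0.0, 0.0, -1.0]]
wrist_force: [-2.1, 0.8, 8.9]
opening: 50.7
```

carry_out:
  steps: [-1, 0, 0, 0, 0, -1, 0, 0, 0, 0, -1, 0, 0, 0, 0, -1, 0, 0, 0, 0, -1, 0, 0, 0, 0]

```text
time: 12.9
tool_pos: [440.3, -61.2, 15.8]
orientation: [[-0.958, 0.287, 0.0], [0.287, 0.958, 0.0], [-0.0, 0.001, -1.0]]
wrist_force: [-1.4, 1.2, 8.1]
opening: 50.6
```

Run:
```python
from h import *
im,c=snap('wrist','w9'); o=ctrl.get_obs(); print(o['tool_pos'],o['opening'],o['wrist_force'],o['time'])
cv2.imwrite('pics/w9c.png',cv2.resize(im[190:360,180:380],None,fx=3,fy=3))
```

```text
[440.35078067 -61.17696152  15.79666128] 50.85574793774482 [-1.86297717  0.94065146  9.46478364] 12.95
```

View pics/w9c.png

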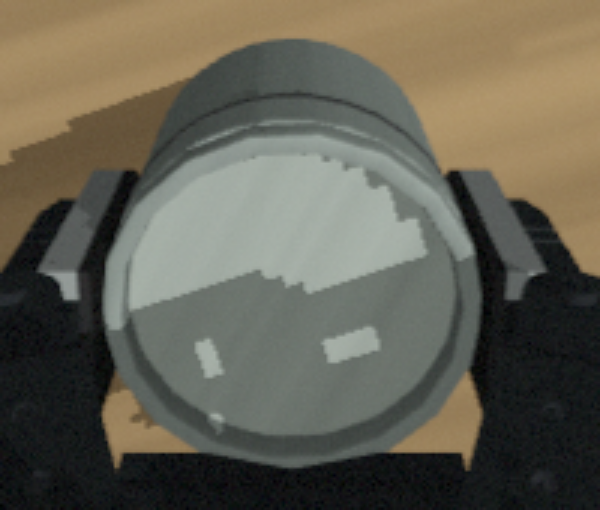

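Run:
```python
from h import *
c=ctrl.calibration('wrist'); print('lid in grip',ray(c,277.5,289.4,50),'TCP',ctrl.get_obs()['tool_pos'])
```

```text
lid in grip [436.68297413 -60.05505587  50.        ] TCP [440.35078067 -61.17696152  15.79666128]
```

carry_out:
  steps: [-1, 0, 0, 10, 0, -1, 0, 0, 25, 0, -1, 0, 0, 35, 0, -1, 0, 0, 35, 0, -1, 0, 0, 35, 0]

```text
time: 13.45
tool_pos: [439.5, -61.5, 157.0]
orientation: [[-0.958, 0.287, -0.001], [0.287, 0.958, -0.0], [0.001, -0.0, -1.0]]
wrist_force: [0.4, 1.2, -1.8]
opening: 50.2
```

carry_out:
  steps: [-1, 8, 15, 0, 0, -1, 16, 30, 0, 0, -1, 16, 30, 0, 0, -1, 16, 31, 0, 0, -1, 11, 21, 0, 0]

```text
time: 13.95
tool_pos: [507.7, 68.2, 155.7]
orientation: [[-0.958, 0.285, 0.0], [0.285, 0.958, 0.0], [-0.0, 0.001, -1.0]]
wrist_force: [1.3, -0.5, -2.3]
opening: 50.4
```

carry_out:
  steps: [-1, 7, 14, 0, 0, -1, 0, 0, -15, 0, -1, 0, 0, -10, 0, -1, 0, 0, 0, 0, -1, 0, 0, 0, 0]

```text
time: 14.45
tool_pos: [513.8, 78.8, 130.4]
orientation: [[-0.958, 0.288, -0.001], [0.288, 0.958, -0.0], [0.001, -0.001, -1.0]]
wrist_force: [0.1, -0.4, -2.0]
opening: 50.7
```

Run:
```python
from h import *
o=ctrl.get_obs(); print(o['tool_pos'],o['opening'],o['wrist_force'],o['time'])
im,c=snap('side','s10'); im2,c2=snap('scene','sc10')
cv2.imwrite('pics/j10.png',np.hstack([cv2.resize(im[140:230,240:340],None,fx=4,fy=4,interpolation=2),cv2.resize(im2[150:240,280:380],None,fx=4,fy=4,interpolation=2)]))
```

```text
[513.80349055  78.8301973  130.37638835] 50.70428284199939 [ 0.07813157 -0.40878211 -2.0142874 ] 14.45
```

View pics/j10.png

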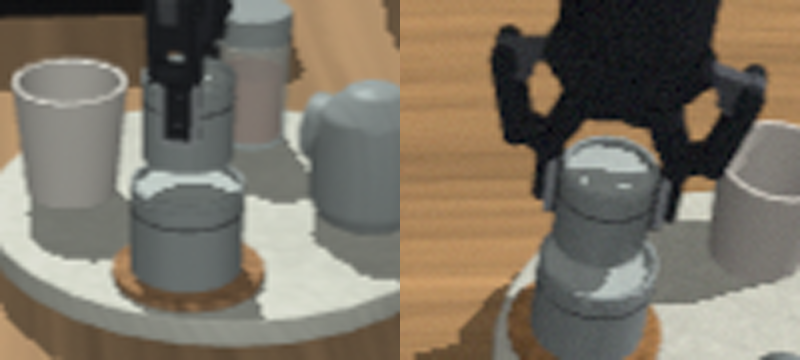

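Run:
```python
from h import *
for n,u0,v0 in(('side',240,140),('scene',280,150)):
    c=ctrl.calibration(n)
    im=cv2.imread('pics/%s10.png'%('s' if n=='side' else 'sc'))
    for nm,X,r in(('L97',(514.3,80.8,97),33),('L42',(514.3,80.8,42),33),('Mfoot',(513.8,78.8,114.6),26),('Mtop',(513.8,78.8,164.6),26)):
        t=np.linspace(0,2*np.pi,60); P=np.array([proj(c,np.array(X)+[r*np.cos(a),r*np.sin(a),0]) for a in t])
        print(n,nm,((P.min(0)+.5-[u0,v0])*4).round(1),((P.max(0)+.5-[u0,v0])*4).round(1))
```

```text
side L97 [131.6 156.6] [247.  208.1]
side L42 [131.7 239.2] [244.1 293.7]
side Mfoot [143.3 135.9] [235.1 175.8]
side Mtop [143.6  55.5] [237.5  92.8]
scene L97 [135.3 216. ] [253.9 299.9]
scene L42 [126.3 282.2] [239.7 365.9]
scene Mfoot [147.3 201.5] [242.1 267.5]
scene Mtop [156.9 134. ] [255.9 199.9]
```

Run:
```python
from h import *
im=cv2.imread('pics/s10.png');im2=cv2.imread('pics/sc10.png')
cv2.imwrite('pics/j10b.png',np.hstack([cv2.resize(im[155:215,265:310],None,fx=9,fy=9,interpolation=0)[:540],cv2.resize(im2[180:240,310:355],None,fx=9,fy=9,interpolation=0)[:540]])[:, :800])
```

```text
(no output)
```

View pics/j10b.png

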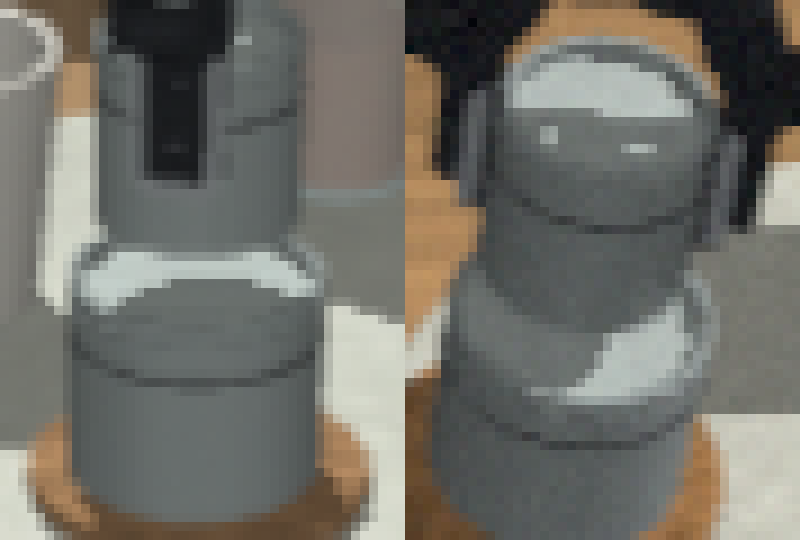

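In both views the medium tin's foot sits over the large lid within about 1 mm (side: 287.2 against 287.1; scene: 330.2 against 329.7). I'll nudge y +1 and lower.

carry_out:
  steps: [-1, 0, 1, -8, 0, -1, 0, 0, -6, 0, -1, 0, 0, -3, 0, -1, 0, 0, 0, 0, -1, 0, 0, 0, 0]

```text
time: 15.05
tool_pos: [514.2, 80.7, 113.2]
orientation: [[-0.958, 0.287, -0.0], [0.287, 0.958, -0.0], [0.0, -0.0, -1.0]]
wrist_force: [-0.4, 0.5, -2.2]
opening: 50.3
```

carry_out:
  steps: [-1, 0, 0, -2, 0, -1, 0, 0, 0, 0, -1, 0, 0, 0, 0]

```text
time: 15.35
tool_pos: [514.2, 80.8, 111.4]
orientation: [[-0.958, 0.287, 0.0], [0.287, 0.958, 0.0], [-0.0, 0.0, -1.0]]
wrist_force: [-0.1, -0.2, -2.9]
opening: 50.8
```

carry_out:
  steps: [-1, 0, 0, -1.5, 0, -1, 0, 0, 0, 0, -1, 0, 0, 0, 0]

```text
time: 15.65
tool_pos: [514.2, 80.8, 109.8]
orientation: [[-0.958, 0.287, -0.0], [0.287, 0.958, -0.0], [0.0, -0.0, -1.0]]
wrist_force: [0.6, -0.3, -2.2]
opening: 50.5
```

Foot is below rim level with no contact, so it is in the pocket.

carry_out:
  steps: [-1, 0, 0, -1.5, 0, -1, 0, 0, 0, 0, -1, 0, 0, -0.7, 0, -1, 0, 0, 0, 0, -1, 0, 0, 0, 0]

```text
time: 16.15
tool_pos: [514.2, 80.7, 107.9]
orientation: [[-0.958, 0.287, 0.0], [0.287, 0.958, 0.0], [-0.0, 0.0, -1.0]]
wrist_force: [-1.4, 0.3, 3.8]
opening: 50.6
```

carry_out:
  steps: [0.3, 0, 0, 0, 0, 1, 0, 0, 0, 0, 1, 0, 0, 0, 0, 1, 0, 0, 0, 0, 1, 0, 0, 0, 0]

```text
time: 16.65
tool_pos: [514.3, 80.8, 107.6]
orientation: [[-0.958, 0.287, 0.0], [0.287, 0.958, 0.0], [-0.0, 0.0, -1.0]]
wrist_force: [-0.4, -0.2, 0.8]
opening: 85.5
```

carry_out:
  steps: [1, 0, 0, 10, 0, 1, 0, 0, 30, 0, 1, 0, 0, 40, 0, 1, 0, 0, 40, 0, 1, 0, 0, 10, 0]

```text
time: 17.15
tool_pos: [516.4, 80.7, 242.5]
orientation: [[-0.958, 0.287, 0.007], [0.287, 0.958, 0.002], [-0.006, 0.004, -1.0]]
wrist_force: [-0.1, -0.4, 0.4]
opening: 85.5
```

carry_out:
  steps: [1, 0, 0, 0, 0, 1, 0, 0, 0, 0, 1, 0, 0, 0, 0, 1, 0, 0, 0, 0]

```text
time: 17.55
tool_pos: [513.5, 80.6, 236.4]
orientation: [[-0.958, 0.287, -0.002], [0.287, 0.958, -0.001], [0.002, -0.001, -1.0]]
wrist_force: [-0.1, 0.5, 0.3]
opening: 85.5
```

Run:
```python
from h import *
o=ctrl.get_obs(); print(o['tool_pos'],o['opening'],o['wrist_force'],o['time'])
im,c=snap('side','s11'); im2,c2=snap('scene','sc11')
cv2.imwrite('pics/j11.png',np.hstack([cv2.resize(im[140:230,240:340],None,fx=4,fy=4,interpolation=2),cv2.resize(im2[160:250,280:380],None,fx=4,fy=4,interpolation=2)]))
im3,c3=snap('wrist','w11'); u,v=proj(c3,(514.3,80.8,142)); lid(im3,c3,u,v-3,142,26,'l11')
```

```text
[513.50486942  80.60602439 236.37256274] 85.48134950497304 [-0.09895984  0.52221386  0.26770086] 17.55
rp 31.1 [(np.float32(277.3), np.float32(208.3), np.float32(28.6), [510.7, 81.6]), (np.float32(278.7), np.float32(203.0), np.float32(32.2), [506.6, 83.9]), (np.float32(277.2), np.float32(207.2), np.float32(27.9), [509.7, 81.7]), (np.float32(277.5), np.float32(202.8), np.float32(31.8), [506.2, 83.0])]
```

View pics/j11.png

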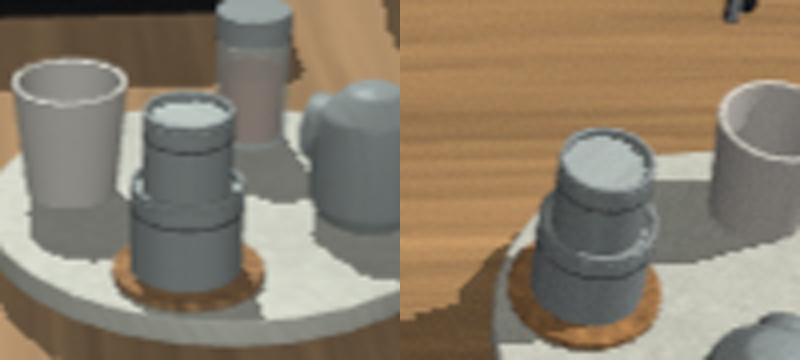

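View pics/w11.png

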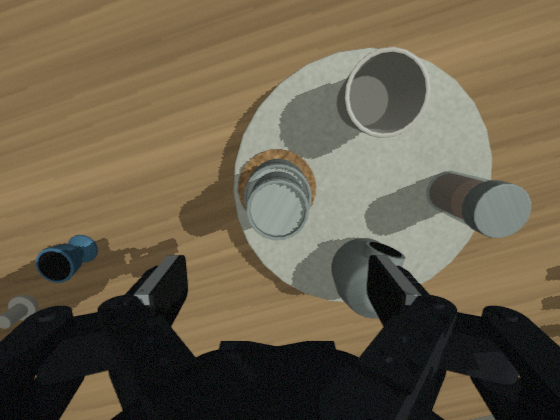

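The medium tin is seated upright, with even rim gaps in the side and scene views; lid at (278,208) in the wrist view. On to the small tin.

carry_out:
  steps: [1, -8, -36, 0, 0, 1, -8, -36, 0, 0, 1, -8, -36, 0, 0, 1, -8, -36, 0, 0, 1, -8, -36, 0, 0]

```text
time: 18.2
tool_pos: [473.7, -100.6, 237.5]
orientation: [[-0.958, 0.287, -0.0], [0.287, 0.958, 0.0], [0.0, 0.0, -1.0]]
wrist_force: [-0.1, -0.3, 0.2]
opening: 85.7
```

carry_out:
  steps: [1, -8, -36, 0, 0, 1, -8, -36, 0, 0, 1, -8, -36, 0, 0, 1, -8, -36, 0, 0, 1, -8, -36, 0, 0]

```text
time: 18.7
tool_pos: [433.7, -280.6, 237.5]
orientation: [[-0.958, 0.287, -0.0], [0.287, 0.958, 0.0], [0.0, 0.0, -1.0]]
wrist_force: [0.1, 0.0, -0.8]
opening: 85.6
```

carry_out:
  steps: [1, -11, -37, 0, 0, 1, 0, 0, 0, 0, 1, 0, 0, 0, 0, 1, 0, 0, 0, 0, 1, 0, 0, 0, 0]

```text
time: 19.2
tool_pos: [423.9, -314.8, 237.4]
orientation: [[-0.959, 0.285, -0.0], [0.285, 0.959, 0.001], [0.0, 0.001, -1.0]]
wrist_force: [-0.5, -0.6, -0.1]
opening: 85.6
```

Run:
```python
from h import *
im,c=snap('wrist','w12'); o=ctrl.get_obs(); print(o['tool_pos'],o['orientation'].round(3).tolist(),o['q'].round(1),o['time'])
u,v=proj(c,(422,-317,45));print(u,v)
lid(im,c,u-1,v-4,45,19,'m12')
cv2.imwrite('pics/w12c.png',cv2.resize(im[int(v)-60:int(v)+60,int(u)-70:int(u)+70],None,fx=4,fy=4,interpolation=2))
```

```text
[ 423.85242542 -314.94708367  237.51141365] [[-0.959, 0.285, 0.0], [0.285, 0.959, 0.001], [0.0, 0.001, -1.0]] [  2.6  17.   36.5 105.3 -11.5  61.4 116.9] 19.25
274.7699848344221 187.7036793302367
rp 16.7 [(np.float32(272.7), np.float32(186.0), np.float32(15.1), [419.4, -318.7]), (np.float32(273.3), np.float32(185.5), np.float32(15.2), [419.1, -317.8]), (np.float32(274.3), np.float32(185.8), np.float32(16.3), [419.8, -316.9]), (np.float32(272.7), np.float32(182.8), np.float32(17.6), [416.0, -317.7])]
```

View pics/w12.png

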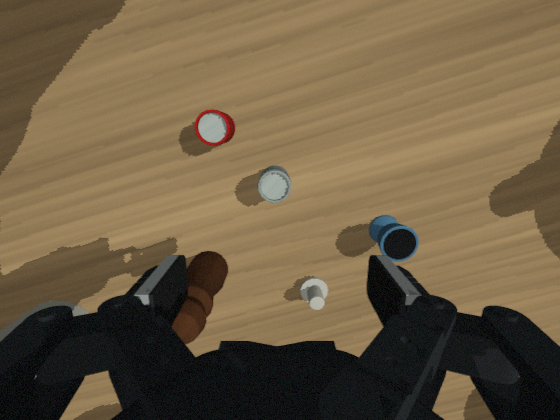

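View pics/w12c.png

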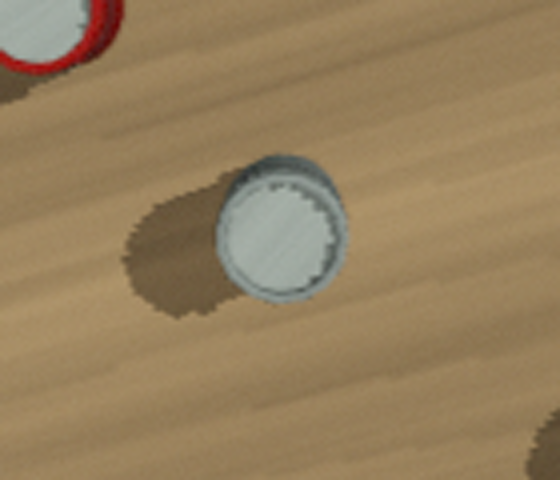

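The small steel tin is at (274,185), and the red decoy at (213,128) stays clear. Descending on the steel one.

carry_out:
  steps: [1, -1.5, -2, -40, 0, 1, 0, 0, -40, 0, 1, 0, 0, -40, 0, 1, 0, 0, -40, 0, 1, 0, 0, -25, 0]

```text
time: 19.75
tool_pos: [421.3, -316.5, 50.1]
orientation: [[-0.958, 0.285, -0.002], [0.285, 0.958, 0.002], [0.003, 0.001, -1.0]]
wrist_force: [0.9, -0.6, -0.2]
opening: 85.5
```

carry_out:
  steps: [1, 0, 0, -20, 0, 1, 0, 0, -14, 0, 1, 0, 0, 0, 0, 1, 0, 0, 0, 0, 1, 0, 0, 0, 0]

```text
time: 20.25
tool_pos: [422.5, -318.6, 19.7]
orientation: [[-0.958, 0.287, 0.002], [0.287, 0.958, -0.001], [-0.002, -0.0, -1.0]]
wrist_force: [0.5, -0.2, -0.2]
opening: 85.4
```

Run:
```python
from h import *
im,c=snap('wrist','w13'); o=ctrl.get_obs(); print(o['tool_pos'],o['opening'],o['time'])
u,v=proj(c,(422,-318,45));print(u,v)
```

```text
[ 422.48725016 -318.61055552   19.70362655] 85.17362165896733 20.3
278.30775755544255 285.3596373896416
```

View pics/w13.png

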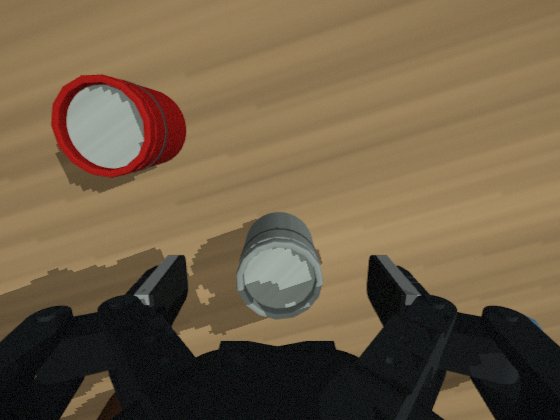

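Centred (lid at (279,278)), red tin well clear. Closing.

carry_out:
  steps: [1, 0, 0, -4, 0, 1, 0, 0, 0, 0, -1, 0, 0, 0, 0, -1, 0, 0, 0, 0, -1, 0, 0, 0, 0]

```text
time: 20.8
tool_pos: [421.7, -318.3, 14.7]
orientation: [[-0.958, 0.287, 0.0], [0.287, 0.958, -0.0], [-0.0, -0.0, -1.0]]
wrist_force: [-0.6, 0.6, 0.1]
opening: 44.1
```

carry_out:
  steps: [-1, 0, 0, 0, 0, -1, 0, 0, 0, 0, -1, 0, 0, 0, 0, -1, 0, 0, 0, 0, -1, 0, 0, 0, 0]

```text
time: 21.3
tool_pos: [421.8, -318.3, 15.0]
orientation: [[-0.958, 0.287, 0.0], [0.287, 0.958, 0.0], [-0.0, 0.0, -1.0]]
wrist_force: [-0.8, 0.6, 4.9]
opening: 35.9
```

Run:
```python
from h import *
im,c=snap('wrist','w14'); o=ctrl.get_obs(); print(o['tool_pos'],o['opening'],o['wrist_force'],o['time'])
cv2.imwrite('pics/w14c.png',cv2.resize(im[190:360,180:380],None,fx=3,fy=3))
```

```text
[ 421.74183684 -318.31077848   14.9581545 ] 36.408122339610465 [-1.39098497  0.89228487  5.2239651 ] 21.35
```

View pics/w14c.png

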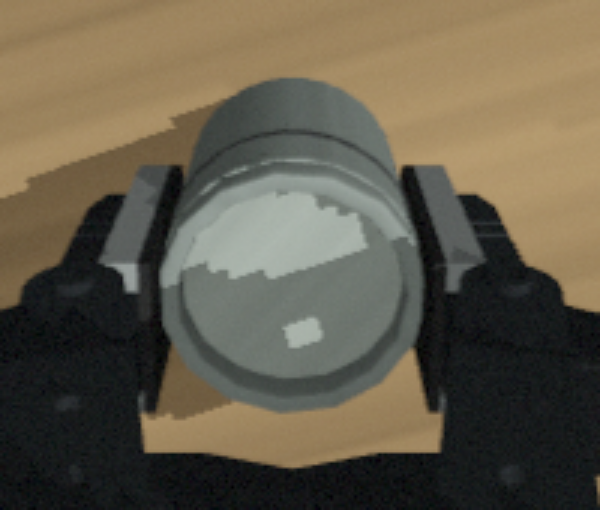

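Gripped at opening 36.4. Computing the offset, then lifting and travelling.

Run:
```python
from h import *
c=ctrl.calibration('wrist'); print('off',ray(c,277.5,286.3,45)-ctrl.get_obs()['tool_pos'])
```

```text
off [-2.68040409  0.86459328 30.0418455 ]
```

carry_out:
  steps: [-1, 0, 0, 10, 0, -1, 0, 0, 30, 0, -1, 0, 0, 40, 0, -1, 0, 0, 45, 0, -1, 0, 0, 45, 0]

```text
time: 21.85
tool_pos: [421.0, -318.0, 186.6]
orientation: [[-0.958, 0.287, -0.001], [0.287, 0.958, 0.0], [0.001, -0.0, -1.0]]
wrist_force: [1.4, -0.4, -1.2]
opening: 36.5
```

carry_out:
  steps: [-1, 4, 18, 15, 0, -1, 8, 33, 0, 0, -1, 8, 34, 0, 0, -1, 8, 34, 0, 0, -1, 8, 34, 0, 0]

```text
time: 22.35
tool_pos: [457.5, -164.0, 200.2]
orientation: [[-0.958, 0.287, 0.0], [0.287, 0.958, 0.0], [-0.0, 0.0, -1.0]]
wrist_force: [-0.1, -0.5, -0.8]
opening: 36.2
```

carry_out:
  steps: [-1, 8, 34, 0, 0, -1, 8, 34, 0, 0, -1, 8, 34, 0, 0, -1, 8, 34, 0, 0, -1, 8, 34, 0, 0]

```text
time: 22.85
tool_pos: [497.6, 6.0, 200.1]
orientation: [[-0.958, 0.287, 0.0], [0.287, 0.958, 0.0], [-0.0, 0.0, -1.0]]
wrist_force: [0.4, -0.4, -2.4]
opening: 36.3
```

carry_out:
  steps: [-1, 8, 34, 0, 0, -1, 5, 26, 0, 0, -1, 3, 16, 0, 0, -1, 0, 0, 0, 0, -1, 0, 0, 0, 0]

```text
time: 23.35
tool_pos: [513.5, 79.6, 199.7]
orientation: [[-0.958, 0.287, -0.0], [0.287, 0.958, -0.001], [-0.0, -0.001, -1.0]]
wrist_force: [0.3, -0.7, -1.9]
opening: 36.4
```

carry_out:
  steps: [-1, 0, 0, -12, 0, -1, 0, 0, -12, 0, -1, 0, 0, 0, 0, -1, 0, 0, 0, 0, -1, 0, 0, 0, 0]

```text
time: 23.85
tool_pos: [513.9, 80.4, 175.7]
orientation: [[-0.958, 0.287, 0.0], [0.287, 0.958, -0.0], [-0.0, -0.0, -1.0]]
wrist_force: [-0.0, -0.5, -1.7]
opening: 36.4
```

Run:
```python
from h import *
o=ctrl.get_obs(); print(o['tool_pos'],o['opening'],o['wrist_force'],o['time'])
im,c=snap('side','s15'); im2,c2=snap('scene','sc15')
cv2.imwrite('pics/j15.png',np.hstack([cv2.resize(im[130:205,262:312],None,fx=8,fy=8,interpolation=0),cv2.resize(im2[145:220,310:360],None,fx=8,fy=8,interpolation=0)]))
p=o['tool_pos'];
for n,cc,u0,v0 in(('side',c,262,130),('scene',c2,310,145)):
    for nm,X,r in(('M142',(514.2,80.8,142),26),('Sfoot',(p[0],p[1],p[2]-15),19)):
        t=np.linspace(0,2*np.pi,60); P=np.array([proj(cc,np.array(X)+[r*np.cos(a),r*np.sin(a),0]) for a in t])
        off=400 if n=='scene' else 0
        print(n,nm,((P.min(0)+.5-[u0,v0])*8+[off,0]).round(1),((P.max(0)+.5-[u0,v0])*8+[off,0]).round(1))
```

```text
[513.88118761  80.44017836 175.71110104] 36.36984275862587 [-0.03096621 -0.53483431 -1.65388502] 23.85
side M142 [111.9 261.8] [297.5 338.5]
side Sfoot [136.2 211.3] [273.1 265.9]
scene M142 [472.5 371.2] [666.7 503.2]
scene Sfoot [504.9 336.1] [649.1 432.4]
```

View pics/j15.png

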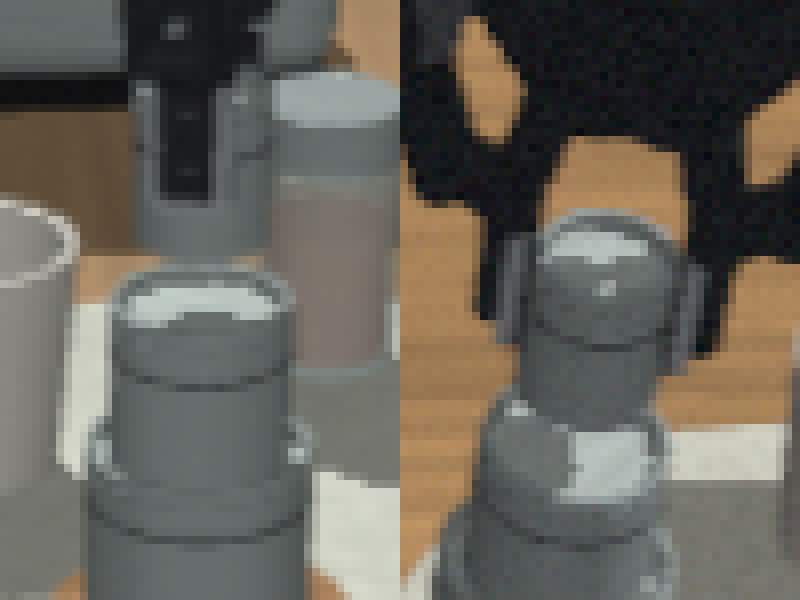

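The side view shows x aligned within 0.3 mm; the scene view hints at about +2 mm in y. Checking that with sub-pixel edges.

Run:
```python
from h import *
im=cv2.imread('pics/sc15.png').astype(float);c=ctrl.calibration('scene')
S=im.max(2)-im.min(2)
def edges(row,a,b,th=35):
    r=S[row,a:b]; i=[k for k in range(len(r)-1) if (r[k]-th)*(r[k+1]-th)<0]
    return [round(a+k+(r[k]-th)/(r[k]-r[k+1]),2) for k in i]
for row in range(180,216,2): print(row,edges(row,312,352))
p=ctrl.get_obs()['tool_pos'];print(p)
for nm,z,r,xy in(('Stop',p[2]+30,19,p[:2]),('Sfoot',p[2]-15,19,p[:2]),('M142',142,26,(514.2,80.8)),('M97',97,26,(514.2,80.8))):
    t=np.linspace(0,2*np.pi,90);P=np.array([proj(c,np.array([xy[0]+r*np.cos(a),xy[1]+r*np.sin(a),z])) for a in t])
    i,j=P[:,0].argmin(),P[:,0].argmax();print(nm,P[i].round(1),P[j].round(1))
```

```text
180 [np.float64(319.27), np.float64(350.64)]
182 [np.float64(318.88), np.float64(350.6)]
184 [np.float64(319.47), np.float64(349.88)]
186 [np.float64(321.45), np.float64(349.62)]
188 [np.float64(324.06), np.float64(349.03)]
190 [np.float64(324.19), np.float64(345.32)]
192 [np.float64(323.68), np.float64(341.88)]
194 [np.float64(321.67), np.float64(341.52)]
196 [np.float64(320.53), np.float64(341.56)]
198 [np.float64(319.54), np.float64(343.26), np.float64(349.62)]
200 [np.float64(319.45)]
202 [np.float64(319.19)]
204 [np.float64(318.83)]
206 [np.float64(318.57)]
208 [np.float64(316.55)]
210 [np.float64(315.27)]
212 [np.float64(314.4)]
214 [np.float64(312.92)]
[513.99208716  80.68995847 175.92097592]
Stop [325.2 175.4] [344.  176.8]
Sfoot [322.7 191.8] [340.8 193.2]
M142 [318.6 198.2] [342.8 200. ]
M97 [316.4 212.9] [339.8 214.7]
```

Sub-pixel edges give only about 0.7 mm of y difference, well inside the 4 mm play. Lowering.

carry_out:
  steps: [-1, 0, -0.5, -9, 0, -1, 0, 0, -6, 0, -1, 0, 0, -3, 0, -1, 0, 0, 0, 0, -1, 0, 0, 0, 0]

```text
time: 24.45
tool_pos: [513.7, 80.2, 157.5]
orientation: [[-0.958, 0.287, -0.0], [0.287, 0.958, -0.0], [0.0, -0.0, -1.0]]
wrist_force: [0.1, -0.1, -2.1]
opening: 36.3
```

carry_out:
  steps: [-1, 0, 0, -2, 0, -1, 0, 0, -1.5, 0, -1, 0, 0, 0, 0, -1, 0, 0, 0, 0]

```text
time: 24.85
tool_pos: [513.7, 80.3, 154.2]
orientation: [[-0.958, 0.287, 0.0], [0.287, 0.958, 0.0], [-0.0, 0.0, -1.0]]
wrist_force: [-0.1, -0.3, -1.2]
opening: 36.0
```

carry_out:
  steps: [-1, 0, 0, -1, 0, -1, 0, 0, 0, 0, -1, 0, 0, 0, 0]

```text
time: 25.15
tool_pos: [513.7, 80.3, 153.1]
orientation: [[-0.958, 0.287, -0.0], [0.287, 0.958, 0.0], [0.0, 0.0, -1.0]]
wrist_force: [0.2, -0.5, -0.9]
opening: 36.7
```

carry_out:
  steps: [-1, 0, 0, -1, 0, -1, 0, 0, 0, 0, -1, 0, 0, -0.5, 0, -1, 0, 0, 0, 0, -1, 0, 0, 0, 0]

```text
time: 25.65
tool_pos: [513.8, 80.2, 152.0]
orientation: [[-0.958, 0.287, 0.0], [0.287, 0.958, 0.0], [-0.0, 0.0, -1.0]]
wrist_force: [-2.4, 0.2, 5.4]
opening: 36.2
```

Contact at exactly the seated height (152). Releasing and rising.

carry_out:
  steps: [0, 0, 0, 0, 0, 1, 0, 0, 0, 0, 1, 0, 0, 0, 0, 1, 0, 0, 0, 0, 1, 0, 0, 0, 0]

```text
time: 26.15
tool_pos: [513.7, 80.3, 151.6]
orientation: [[-0.958, 0.287, -0.0], [0.287, 0.958, -0.0], [0.0, -0.0, -1.0]]
wrist_force: [0.3, -0.3, -0.5]
opening: 85.4
```

carry_out:
  steps: [1, 0, 0, 10, 0, 1, 0, 0, 20, 0, 1, 0, 0, 30, 0, 1, 0, 0, 30, 0, 1, 0, 0, 0, 0]

```text
time: 26.65
tool_pos: [516.1, 80.3, 246.0]
orientation: [[-0.958, 0.287, 0.007], [0.287, 0.958, 0.002], [-0.006, 0.004, -1.0]]
wrist_force: [0.2, 0.2, -1.4]
opening: 85.6
```

carry_out:
  steps: [1, 0, 0, 0, 0, 1, 0, 0, 0, 0, 1, 0, 0, 0, 0, 1, 0, 0, 0, 0]

```text
time: 27.05
tool_pos: [513.3, 80.2, 240.9]
orientation: [[-0.958, 0.287, -0.001], [0.287, 0.958, -0.0], [0.001, -0.001, -1.0]]
wrist_force: [-0.1, -0.5, 0.7]
opening: 85.2
```

Run:
```python
from h import *
o=ctrl.get_obs(); print(o['tool_pos'],o['opening'],o['wrist_force'],o['time'])
im,c=snap('side','s16'); im2,c2=snap('scene','sc16')
cv2.imwrite('pics/j16.png',np.hstack([cv2.resize(im[120:220,240:340],None,fx=4,fy=4,interpolation=2),cv2.resize(im2[140:240,280:380],None,fx=4,fy=4,interpolation=2)]))
im3,c3=snap('wrist','w16'); u,v=proj(c3,(513.8,80.2,182)); print(u,v);lid(im3,c3,u,v-4,182,19,'l16',tol=.2)
cv2.imwrite('pics/w16c.png',cv2.resize(im3[120:320,180:380],None,fx=3,fy=3,interpolation=2))
```

```text
[513.30200336  80.19985856 240.94473087] 85.21784625723451 [-0.08879943 -0.46591881  0.74942068] 27.05
277.4491220872206 226.14692996482646
rp 26.3 [(np.float32(277.5), np.float32(219.7), np.float32(23.1), [509.2, 81.6]), (np.float32(277.0), np.float32(220.5), np.float32(22.1), [509.7, 81.1]), (np.float32(277.2), np.float32(208.0), np.float32(22.2), [501.0, 83.8]), (np.float32(277.5), np.float32(213.8), np.float32(27.6), [505.1, 82.8])]
```

View pics/j16.png

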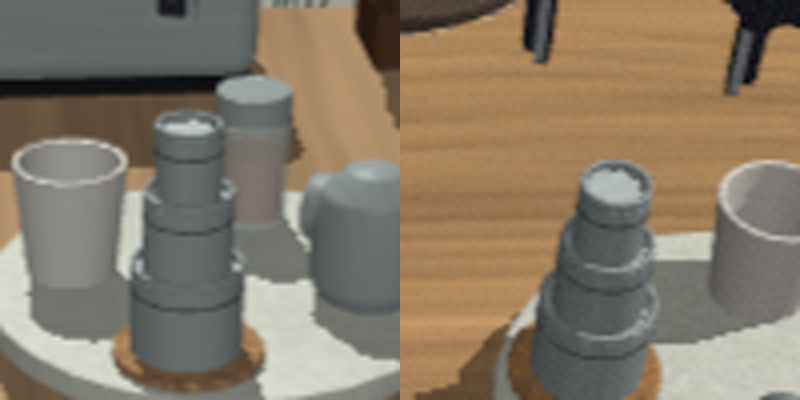

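View pics/w16c.png

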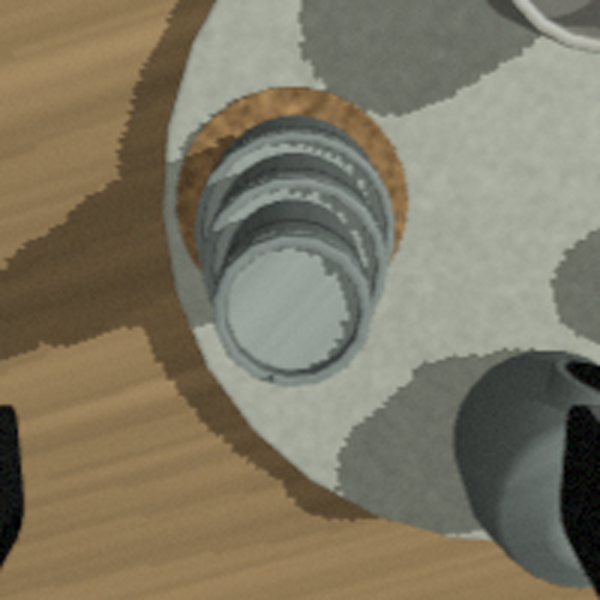

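The three tins stand straight and seated; the small lid is at (278,223) in the wrist view. Now the cap.

carry_out:
  steps: [1, 6, -35, 0, 0, 1, 6, -35, 0, 0, 1, 6, -35, 0, 0, 1, 6, -35, 0, 0, 1, 6, -35, 0, 0]

```text
time: 27.7
tool_pos: [543.8, -96.1, 241.6]
orientation: [[-0.958, 0.287, -0.0], [0.287, 0.958, 0.0], [0.0, 0.0, -1.0]]
wrist_force: [-0.1, 0.3, -0.2]
opening: 85.5
```

carry_out:
  steps: [1, 6, -35, 0, 0, 1, 6, -35, 0, 0, 1, 6, -35, 0, 0, 1, 6, -35, 0, 0, 1, 6, -35, 0, 0]

```text
time: 28.2
tool_pos: [573.8, -271.0, 241.3]
orientation: [[-0.958, 0.286, -0.0], [0.286, 0.958, 0.0], [0.0, 0.0, -1.0]]
wrist_force: [-0.4, 0.5, -0.6]
opening: 85.5
```

carry_out:
  steps: [1, 9, -38, 0, 0, 1, 0, 0, 0, 0, 1, 0, 0, 0, 0, 1, 0, 0, 0, 0, 1, 0, 0, 0, 0]

```text
time: 28.7
tool_pos: [583.1, -306.1, 241.6]
orientation: [[-0.959, 0.285, 0.0], [0.285, 0.959, 0.001], [0.0, 0.001, -1.0]]
wrist_force: [-0.2, 0.3, 0.2]
opening: 85.2
```

Run:
```python
from h import *
im,c=snap('wrist','w17'); o=ctrl.get_obs(); print(o['tool_pos'],o['orientation'].round(3).tolist(),o['q'].round(1),o['time'])
for z in (11,44):
  u,v=proj(c,(582,-308,z));print(u,v)
cv2.imwrite('pics/w17c.png',cv2.resize(im[int(v)-50:int(v)+50,int(u)-60:int(u)+60],None,fx=5,fy=5,interpolation=2)); print(int(u)-60,int(v)-50)
```

```text
[ 583.08778817 -306.23994239  241.67910931] [[-0.959, 0.285, 0.0], [0.285, 0.959, 0.001], [0.0, 0.001, -1.0]] [  1.7  30.1  34.1  86.1 -17.5  69.2 111.8] 28.75
275.32201459786734 182.36717322122627
275.18959464740243 187.41669129336998
215 137
```

View pics/w17.png

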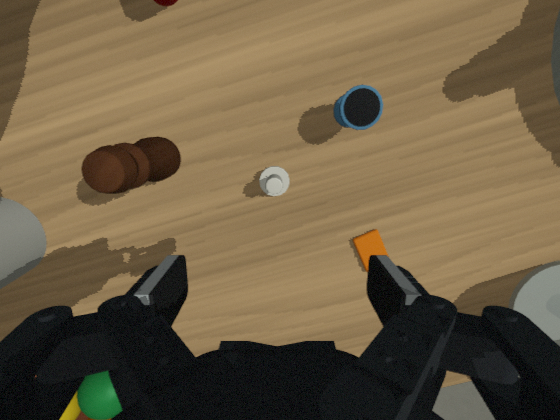

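View pics/w17c.png

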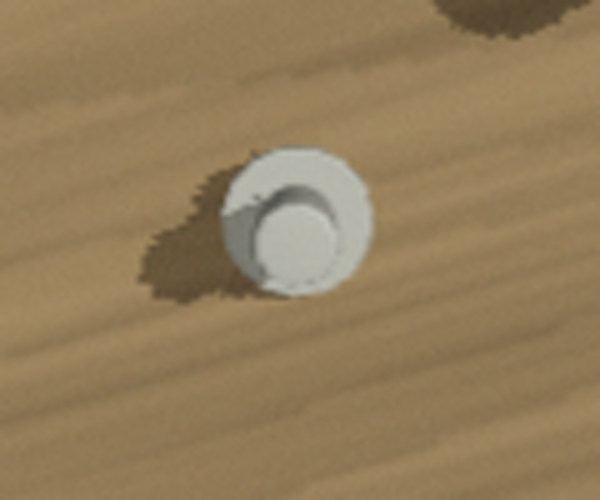

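The cap is at (274,181) with its knob at (274,186); the mill at about (110,170) and egg cup at (358,107) are clear of the jaws. Descending to just above the flange.

carry_out:
  steps: [1, 0, -1.5, -40, 0, 1, 0, 0, -40, 0, 1, 0, 0, -40, 0, 1, 0, 0, -40, 0, 1, 0, 0, -25, 0]

```text
time: 29.25
tool_pos: [581.9, -307.2, 53.8]
orientation: [[-0.958, 0.285, -0.002], [0.285, 0.958, 0.002], [0.003, 0.001, -1.0]]
wrist_force: [0.4, 0.4, 0.3]
opening: 85.3
```

carry_out:
  steps: [1, 0, 0, -20, 0, 1, 0, 0, -15, 0, 1, 0, 0, 0, 0, 1, 0, 0, 0, 0, 1, 0, 0, 0, 0]

```text
time: 29.75
tool_pos: [583.6, -309.6, 23.0]
orientation: [[-0.958, 0.287, 0.002], [0.287, 0.958, -0.001], [-0.002, -0.0, -1.0]]
wrist_force: [-0.0, -0.3, 0.4]
opening: 85.6
```

Run:
```python
from h import *
im,c=snap('wrist','w18'); o=ctrl.get_obs(); print(o['tool_pos'],o['opening'],o['time'])
print(proj(c,(582.5,-309,44)),proj(c,(582.5,-309,12)))
```

```text
[ 583.57130665 -309.67371231   23.05138548] 85.51476429670902 29.8
(np.float64(277.9658557582793), np.float64(279.3185164227435)) (np.float64(277.8120195347968), np.float64(250.99671569134077))
```

View pics/w18.png

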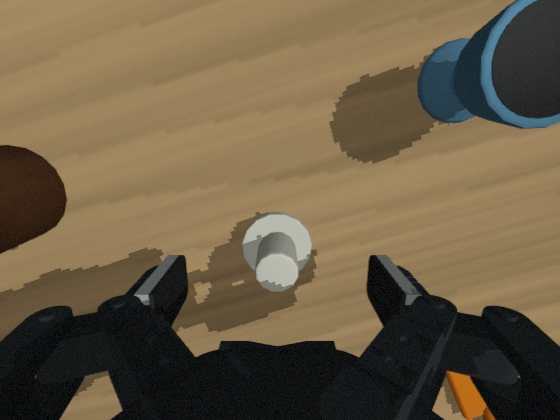

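carry_out:
  steps: [1, -0.5, 0, -4, 0, 1, 0, 0, 0, 0, -1, 0, 0, 0, 0, -1, 0, 0, 0, 0, -1, 0, 0, 0, 0]

```text
time: 30.3
tool_pos: [582.2, -309.3, 17.7]
orientation: [[-0.958, 0.287, 0.0], [0.287, 0.958, 0.0], [-0.0, 0.0, -1.0]]
wrist_force: [0.2, -0.2, -0.1]
opening: 44.0
```

carry_out:
  steps: [-1, 0, 0, 0, 0, -1, 0, 0, 0, 0, -1, 0, 0, 0, 0, -1, 0, 0, 0, 0, -1, 0, 0, 0, 0]

```text
time: 30.8
tool_pos: [582.4, -309.3, 17.8]
orientation: [[-0.958, 0.287, 0.0], [0.287, 0.958, -0.0], [-0.0, -0.0, -1.0]]
wrist_force: [1.2, -1.0, 3.1]
opening: 18.1
```

carry_out:
  steps: [-1, 0, 0, 0, 0, -1, 0, 0, 0, 0, -1, 0, 0, 0, 0]

```text
time: 31.1
tool_pos: [582.4, -309.4, 17.8]
orientation: [[-0.958, 0.287, 0.0], [0.287, 0.958, -0.0], [-0.001, -0.0, -1.0]]
wrist_force: [0.6, -0.3, 4.4]
opening: 17.9
```

Run:
```python
from h import *
im,c=snap('wrist','w19'); o=ctrl.get_obs(); print(o['tool_pos'],o['opening'],o['wrist_force'],o['time'])
cv2.imwrite('pics/w19c.png',cv2.resize(im[190:340,180:380],None,fx=4,fy=4))
```

```text
[ 582.40906975 -309.37149919   17.81608474] 18.04734004817184 [ 0.32489683 -0.43545899  4.07022313] 31.15
```

View pics/w19c.png

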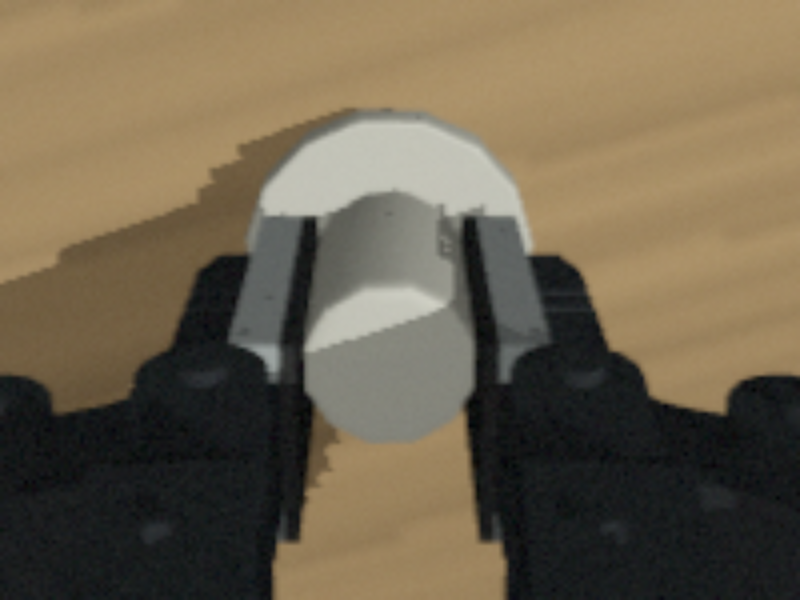

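Run:
```python
from h import *
c=ctrl.calibration('wrist'); print('off',ray(c,277.3,280.8,44)-ctrl.get_obs()['tool_pos'])
```

```text
off [-3.18566041  0.91997204 26.18391526]
```

carry_out:
  steps: [-1, 0, 0, 10, 0, -1, 0, 0, 30, 0, -1, 0, 0, 45, 0, -1, 0, 0, 50, 0, -1, 0, 0, 50, 0]

```text
time: 31.65
tool_pos: [581.4, -308.9, 204.5]
orientation: [[-0.958, 0.287, -0.001], [0.287, 0.958, 0.0], [0.001, 0.0, -1.0]]
wrist_force: [1.2, -0.6, -0.7]
opening: 18.0
```

carry_out:
  steps: [-1, 0, 0, 42, 0, -1, -3, 18, 0, 0, -1, -6, 34, 0, 0, -1, -6, 34, 0, 0, -1, -6, 34, 0, 0]

```text
time: 32.15
tool_pos: [560.3, -187.9, 244.8]
orientation: [[-0.958, 0.287, -0.001], [0.287, 0.958, 0.0], [0.001, 0.0, -1.0]]
wrist_force: [1.0, 0.3, -0.5]
opening: 17.7
```

carry_out:
  steps: [-1, -6, 34, 0, 0, -1, -6, 34, 0, 0, -1, -6, 34, 0, 0, -1, -6, 34, 0, 0, -1, -6, 34, 0, 0]

```text
time: 32.65
tool_pos: [530.3, -18.0, 244.9]
orientation: [[-0.958, 0.287, -0.0], [0.287, 0.958, 0.0], [0.0, 0.0, -1.0]]
wrist_force: [0.3, 0.4, -0.2]
opening: 18.1
```

carry_out:
  steps: [-1, -6, 34, 0, 0, -1, -6, 34, 0, 0, -1, -4, 18, 0, 0, -1, -1.5, 10, 0, 0, -1, 0, 0, 0, 0]

```text
time: 33.15
tool_pos: [513.4, 77.8, 244.7]
orientation: [[-0.959, 0.285, -0.0], [0.285, 0.959, 0.0], [0.0, 0.0, -1.0]]
wrist_force: [0.5, 0.2, -0.1]
opening: 18.2
```

carry_out:
  steps: [-1, 0, 3, -10, 0, -1, 0, 0, -10, 0, -1, 0, 0, 0, 0, -1, 0, 0, 0, 0, -1, 0, 0, 0, 0]

```text
time: 33.65
tool_pos: [513.9, 79.2, 224.7]
orientation: [[-0.958, 0.288, 0.0], [0.288, 0.958, -0.0], [-0.0, -0.0, -1.0]]
wrist_force: [0.3, -0.2, 0.2]
opening: 18.1
```

carry_out:
  steps: [-1, 0, 0.5, -10, 0, -1, 0, 0, 0, 0, -1, 0, 0, 0, 0, -1, 0, 0, 0, 0]

```text
time: 34.05
tool_pos: [513.8, 80.2, 214.7]
orientation: [[-0.958, 0.287, 0.0], [0.287, 0.958, -0.0], [-0.0, -0.0, -1.0]]
wrist_force: [-0.4, -0.2, -0.5]
opening: 17.9
```

Run:
```python
from h import *
o=ctrl.get_obs(); p=o['tool_pos'];print(p,o['opening'],o['wrist_force'],o['time'])
im,c=snap('side','s20'); im2,c2=snap('scene','sc20')
cv2.imwrite('pics/j20.png',np.hstack([cv2.resize(im[112:187,262:312],None,fx=8,fy=8,interpolation=0),cv2.resize(im2[130:205,312:362],None,fx=8,fy=8,interpolation=0)]))
for n,cc,u0,v0,off in(('side',c,262,112,0),('scene',c2,312,130,400)):
    for nm,X,r in(('S182',(513.8,80.2,182),19),('Flange',(p[0],p[1],p[2]-17.8+11),19),('foot',(p[0],p[1],p[2]-17.8),12)):
        t=np.linspace(0,2*np.pi,60); P=np.array([proj(cc,np.array(X)+[r*np.cos(a),r*np.sin(a),0]) for a in t])
        print(n,nm,((P.min(0)+.5-[u0,v0])*8+[off,0]).round(1),((P.max(0)+.5-[u0,v0])*8+[off,0]).round(1))
```

```text
[513.75957685  80.24430295 214.67088842] 17.862014651735368 [-0.41461625 -0.24936689 -0.49158502] 34.05
side S182 [136.5 284.8] [274.8 337.8]
side Flange [136.9 196.8] [277.  247.6]
side foot [162.3 243.8] [250.3 276.4]
scene S182 [497.2 395.3] [644.1 491.3]
scene Flange [509.  318.4] [659.4 414. ]
scene foot [531.3 368.6] [625.4 429.2]
```

View pics/j20.png

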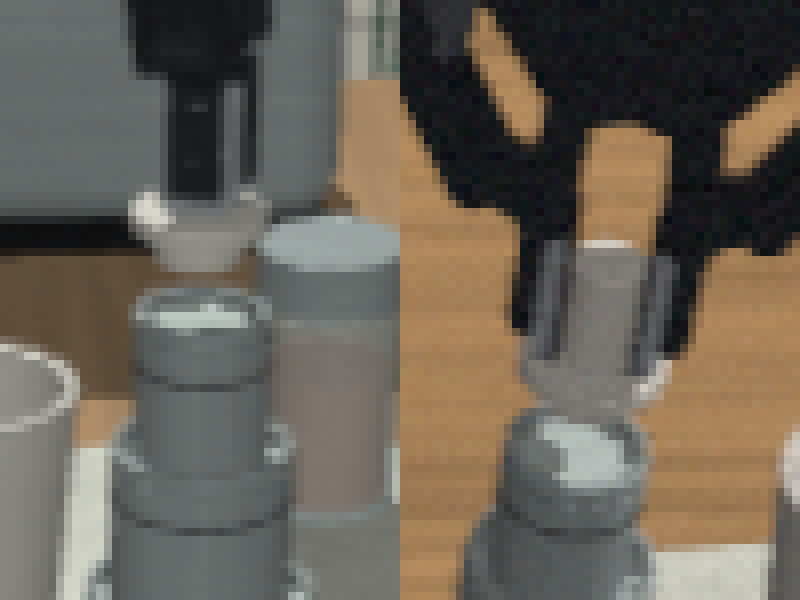

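The cap appears about 1.3 mm low in x (side) and about 1.7 mm high in y (scene) relative to the small rim. I'll apply a partial correction and lower.

carry_out:
  steps: [-1, 1, -0.8, -7, 0, -1, 0, 0, -5, 0, -1, 0, 0, -2, 0, -1, 0, 0, 0, 0, -1, 0, 0, 0, 0]

```text
time: 34.65
tool_pos: [514.7, 79.4, 200.6]
orientation: [[-0.958, 0.287, -0.0], [0.287, 0.958, -0.0], [0.0, -0.0, -1.0]]
wrist_force: [-0.2, 1.0, -0.8]
opening: 18.0
```

carry_out:
  steps: [-1, 0, 0, -2, 0, -1, 0, 0, 0, 0, -1, 0, 0, -1.5, 0, -1, 0, 0, 0, 0, -1, 0, 0, 0, 0]

```text
time: 35.15
tool_pos: [514.7, 79.5, 197.1]
orientation: [[-0.958, 0.287, 0.0], [0.287, 0.958, 0.0], [-0.0, 0.0, -1.0]]
wrist_force: [0.1, -0.1, -0.3]
opening: 17.9
```

carry_out:
  steps: [-1, 0, 0, -1, 0, -1, 0, 0, 0, 0, -1, 0, 0, 0, 0]

```text
time: 35.45
tool_pos: [514.7, 79.5, 196.1]
orientation: [[-0.958, 0.287, 0.0], [0.287, 0.958, 0.0], [0.0, 0.0, -1.0]]
wrist_force: [-0.9, -0.1, -0.4]
opening: 18.0
```

carry_out:
  steps: [-1, 0, 0, -1, 0, -1, 0, 0, 0, 0, -1, 0, 0, -0.5, 0, -1, 0, 0, 0, 0, -1, 0, 0, 0, 0]

```text
time: 35.95
tool_pos: [514.9, 79.5, 194.8]
orientation: [[-0.958, 0.287, 0.0], [0.287, 0.958, 0.0], [-0.0, 0.0, -1.0]]
wrist_force: [-0.9, 0.9, 1.8]
opening: 18.3
```

Seated at the expected height (194.8) with contact. Releasing and rising.

carry_out:
  steps: [-0.3, 0, 0, 0, 0, 0.2, 0, 0, 0, 0, 1, 0, 0, 0, 0, 1, 0, 0, 0, 0, 1, 0, 0, 0, 0]

```text
time: 36.45
tool_pos: [514.7, 79.5, 194.6]
orientation: [[-0.958, 0.287, -0.0], [0.287, 0.958, 0.0], [0.0, 0.0, -1.0]]
wrist_force: [-0.1, -0.2, 0.3]
opening: 84.7
```

carry_out:
  steps: [1, 0, 0, 0, 0, 1, 0, 0, 10, 0, 1, 0, 0, 25, 0, 1, 0, 0, 30, 0, 1, 0, 0, 35, 0]

```text
time: 36.95
tool_pos: [514.2, 79.2, 295.9]
orientation: [[-0.958, 0.287, -0.001], [0.287, 0.958, -0.0], [0.001, -0.001, -1.0]]
wrist_force: [0.5, -0.1, -0.3]
opening: 85.2
```

carry_out:
  steps: [1, 0, 0, 0, 0, 1, 0, 0, 0, 0, 1, 0, 0, 0, 0, 1, 0, 0, 0, 0]

```text
time: 37.35
tool_pos: [514.2, 79.4, 293.8]
orientation: [[-0.958, 0.287, -0.002], [0.287, 0.958, -0.001], [0.001, -0.001, -1.0]]
wrist_force: [0.1, -0.4, 0.3]
opening: 85.3
```

Run:
```python
from h import *
o=ctrl.get_obs(); print(o['tool_pos'],o['opening'],o['wrist_force'],o['time'])
im,c=snap('side','s21'); im2,c2=snap('scene','sc21')
cv2.imwrite('pics/j21.png',np.hstack([cv2.resize(im[110:220,240:340],None,fx=4,fy=4,interpolation=2),cv2.resize(im2[130:240,280:380],None,fx=4,fy=4,interpolation=2)]))
im3,c3=snap('wrist','w21')
for z in(188,221): print(proj(c3,(514.5,79.8,z)))
```

```text
[514.15127839  79.38292662 293.79979859] 85.3037977642354 [ 0.07505724 -0.36010844  0.25995146] 37.35
(np.float64(277.8456151832316), np.float64(208.73080948772076))
(np.float64(277.9158049636818), np.float64(220.12820930295445))
```

View pics/j21.png

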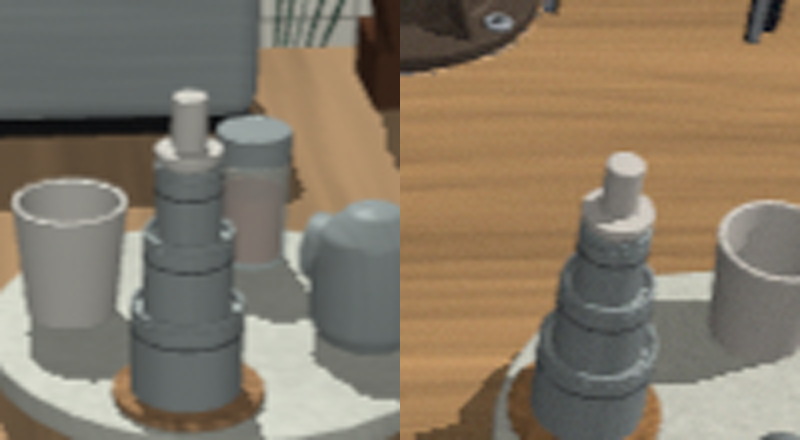

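View pics/w21.png

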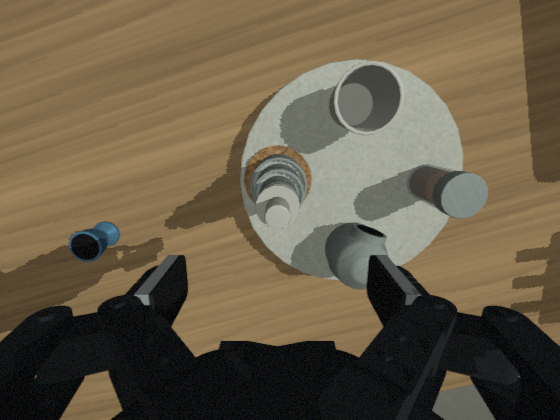

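View pics/sc21.png

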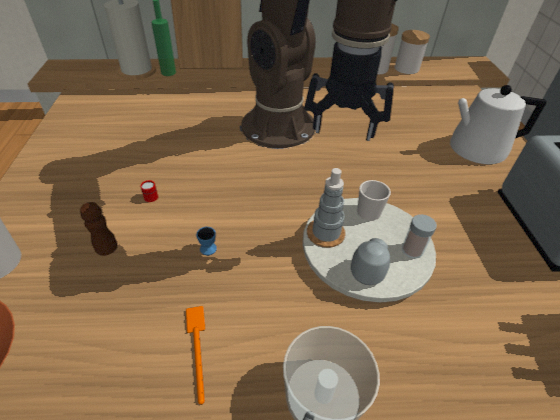

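The tower stands complete and upright: the cap knob is at (335,175) in the scene view and (278,213) in the wrist view. The flange lies level over the small tin, and the cup, jar, pig, egg cup and mill are at their starting pixels. The gripper is clear at z = 294 mm, so I'm handing in.

```bash
python3 -c "
from h import *
print(ctrl.hand_in())"
```

```text
the job is handed in; nothing more can be done
None
```

I built the tower on the coaster in order (large tin, medium tin, small tin, white cap) and handed it in at about 37.5 s of the 128 s allowed. No verdict is reported.

- **Seating:** Each piece touched down within about 0.1 mm of its calculated seated height. TCP heights at contact were 57.8, 107.9, 152.0 and 194.8 mm. In the last side, scene and wrist pictures the tower stands straight and the gripper is open and well clear above it.
- **Things to leave alone:** The salt pig, spice jar, cup, egg cup, pepper mill and the red tin look unmoved, judged by eye against the first pictures.
- **Disagreements between checks:**
  - The wrist camera read about 2–3 mm low in x compared with the gripper position, and I allowed for that throughout.
  - Just before the cap went in, the side and scene views put it about 1.3–1.7 mm off the small tin's axis. I corrected for part of that, and the offset is well inside the 4 mm of play.
- **Not checked:** I did not measure the cap's final offset beyond viewing those pictures.

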